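Set a blower pulley at its high spot and clip the idler shafts

ROBOT

A 7-joint arm with a two-finger parallel gripper is mounted at the origin on the work surface. World frame = base frame: x ahead of the robot, y to its left, z up, the work surface at z = 0. Lengths are in m, angles in rad, forces in N, time in s.
With the tool pointing down it reaches from about 0.4 to 0.85 m from the base axis. Payload 10.4 kg.
Tool frame: the origin (TCP) lies at the very end of the fingers, on their centre line; the grasp point (between the pads) lies 19 mm behind it; z points along the fingers, y is the direction in which the jaws open and shut (so a half turn about z gives the same grasp; the last joint's range is limited). The gripper opens to 87 mm and grips with 3 to 60 N. Pads are 19 mm wide; open, the fingers measure 117 mm over their backs; the gripper's body (75 mm by 190 mm) begins 51 mm behind the grasp point.
Start: joints at [-1.295, 0.332, -0.065, 1.46, 0.022, 1.35, -0.088], TCP at [0.184, 0.597, 0.223] pointing down, gripper open.
Joint ranges: [-2.6, 2.6], [-0.5, 2.12], [-1.47, 1.34], [0.16, 2.42], [-1.27, 4.41], [0.06, 2.06], [-2.6, 2.6]. Speed limits (rad/s): [2.22, 2.22, 2.79, 2.79, 3.14, 3.14, 3.14].

INTERFACE

Orientations are given as [roll, pitch, yaw] about the fixed x, y, z axes, in that order (R = Rz(yaw) Ry(pitch) Rx(roll)).
In Python, from workcell import observe, capture, finish_job, masks_of, tip_of gives the robot as it stands. The module is installed in compiled form; this text tells all that it offers.
- The arm moves only by the shell command python3 -m pendant 'ROWS' [OPENING] [FORCE]. ROWS is JSON, a list of rows, each a list of 6 numbers: the shift along the tool's x, y, z in m, then the turn, a rotation vector about the tool's x, y, z in degrees. A call has 1 to 12 rows; each row shifts and turns the pose as measured when the row begins, along the tool's axes as they then stand; what a row does not reach is not made up. A row lasts 1/12 s, in which the tool goes at most 41.7 mm and 7.16 degrees, less where a joint would pass 70% of its speed; a pose out of reach is approached as far as the arm can. A call is refused whole if a number of a shift passes 0.0417 or a number of a turn 7.16, either way. A call with a gripper value outside its range is refused whole. OPENING is the finger opening in m, from 0 to 0.087, set as the call begins (- or left out, the last holds). The fingers move at their own pace and stop on an object; FORCE is the grip in N (left out, the last holds). Time passes only in rows, so rows that do not move let the fingers close. It gives the time, the measured TCP pose, the force and the opening at its end, in the units of the state.
- observe(): the state, without advancing time (a new reading comes with each control period).
- capture(name): name is "scene" or "side" or "wrist"; returns a dict with "img" (480x640x3 uint8, blue, green, red), "range_z" (480x640 float32, m along the optical axis (not along the pixel's ray), 0 where there is no reading), "vertical_fov" (degrees; the focal length in pixels is half the picture's height over the tangent of half this angle, whatever the lens; pixels are square), "cx", "cy" (the principal point, pixels), "extrinsics" (4x4, takes a point from world to camera coordinates); the wrist camera has in their place "T_tool_cam" (4x4, takes a point from camera to tool coordinates, whose origin is the TCP and whose axes are the flange's). Camera axes: x right, y down, z forward; pixel columns grow to the right and rows downward; lengths in m; the calibration is good to about 2 mm. A picture is of the moment at which its call begins: read the wrist's pose just before it.
- finish_job(): hands the job in, once; it reports no verdict.
Trained networks look in the newest picture that a camera, given by its name, has taken for a name from the list of things; names that differ only in an ending like _2 or _b are one class to them, and where a whole thing is asked for, a point or a joint stands for the part that bears it (a point fixed in the world has none). Each returns a list of dicts, best first, with "score" (0 to 1); they miss things now and then, are a little off and sometimes report something else, mostly with a low value. They report only what shows in the picture. A call takes as long as a camera call. They do not tell look-alikes from the thing itself.
- masks_of(camera, name): "region" (480x640 bool, what is visible of it) and "pixel" ([row, column] in pixels, amid what is visible of it).
- tip_of(camera, name): "pixel" ([row, column] in pixels: a listed point, or the origin of a listed thing).
The state is a dict: "clock": time; "joints": joint angles; "joint_velocities": joint speeds; "joint_efforts": joint torques, N m; "tcp_pos": TCP position; "tool_rot": TCP orientation; "ft_force": force on the tool from outside, world axes, zero at the start; "wrist_torque": the same for the moment, N m; "finger_gap": opening from 0.0 (shut) to 1.0 (fully open).
Only numpy, scipy, OpenCV 4.12 (cv2) and the standard library are available. Lean on these libraries where they do the work, as an engineer would, in place of code of your own. Each camera call takes 0.05 s, during which the arm holds its last target. There are 200 camera calls.

TASK

We are finishing the belt drive of the lab's fume extractor. Turn the pulley slowly by its red crank knob while watching the dial gauge, find its rim's high spot and stop with that at the gauge (needle at its highest reading, farthest clockwise seen from above), let go, and then throw the yellow brake lever fully over. With that done, push every loose retaining clip sideways into the groove of its own shaft on the aluminium block, fully home and lying flat; leave the pulley at its high spot and the other things on the bench where they are.

Things in the scene. Friction and masses are not known exactly. Their poses are not given: they have to be found in the camera images.
- stand: Truing stand, fixed: blue plate 15 mm thick carrying the pulley, the dial gauge (+x side) and the brake lever (+y side). Origin on the pulley's axle at table height; x points from the axle to the gauge, y to the brake side, z up. The plate spans x -95 to +190 mm, y -100 to +140 mm.
- axle (a point): Point on the pulley's upright axle, on the aluminium hub disc's top, 81 mm above the table. Disc: radius 60 mm, with a hub nut 10 mm high at its centre. Below it, turning with it, is the rim: radius 75 mm, 49 to 75 mm above the table, several mm off-centre on the axle in a direction that differs from start to start and is found only by turning.
- knob_mid (a point): Centre of the red crank knob, 109 mm above the table: an upright pin 14 mm thick on the hub disc, 50 mm from the axle, from 83 to 131 mm above the table; it spins freely on its own axis. Gripped from above and led round the axle it turns the pulley, either way, without end stops. The pulley stays where it is left (about 2 N at the knob moves it).
- crank (a joint): Turn of the pulley about its axle, rad, counter-clockwise from above; equal to the direction of the knob from the axle in the stand's frame (0 = towards the gauge), counted on through full turns. It does not tell where the high spot is.
- needle (a joint): Dial gauge reading, rad: a brass-tipped plunger rides on the rim and turns the red needle. 0 = needle points at the axle; it grows, clockwise from above, as the rim pushes the plunger out. In each turn of the pulley it rises and falls once, like a cosine of the turn, between about -1.25 (low spot) and +1.25 (high spot at the plunger).
- dial (a point): Centre of the gauge's white dial face (68 mm across, facing up), 86 mm above the table and 145 mm from the axle along the stand's x.
- brake (a joint): Brake lever, rad: 0 = off, leaning to the stand's -x; 1.0 = fully on, leaning to the stand's +x (end stop). Stays where it is left; about 1 N at the tip moves it. It does not turn the pulley.
- brake_tip (a point): Centre of the yellow ball (26 mm across) on the lever's tip. The lever is a 10 mm rod, 100 mm from pivot to ball centre; pivot at x -20, y 112, z 37 mm in the stand's frame, axis along the stand's y: the ball swings in the x-z plane from x -68 to x +28 mm, 125 to 137 mm above the table.
- block: Bearing block, fixed: aluminium, 130 (x) x 288 (y) x 40 mm high, origin at the centre of its underside. Its flat top carries four shaft ends in a row along y, at x = +35 mm. Each has a groove just above the top: core 18 mm thick and 10 mm high, under a head 32 mm across whose top is 22 mm above the block. Clips slide over the top, along the block's +x, into the groove.
- shaft0 (a point): Axis of shaft 0 at the foot of its groove, on the block's top (40 mm above the table); shaft 0 is the one at the block's +y end, then every 74 mm towards -y.
- shaft1 (a point): Axis of shaft 1 at the foot of its groove, on the block's top (40 mm above the table); shaft 0 is the one at the block's +y end, then every 74 mm towards -y.
- shaft2 (a point): Axis of shaft 2 at the foot of its groove, on the block's top (40 mm above the table); shaft 0 is the one at the block's +y end, then every 74 mm towards -y.
- shaft3 (a point): Axis of shaft 3 at the foot of its groove, on the block's top (40 mm above the table); shaft 0 is the one at the block's +y end, then every 74 mm towards -y.
- clip0: Retaining clip, absent ones None: steel fork plate 6 mm thick, 42 mm wide, 120 g, with an upright orange tab. Origin: underside, where the shaft axis lies when fully home; x points out of the open mouth. Slot 22 mm wide from its end at x -9 to the flared mouth; prong tips x 22, back x -62. Tab centred at x -45, 20 (x) x 14 (y) mm, top 46 mm above the underside: grip it across the 14 mm.
- clip1: Retaining clip, absent ones None: steel fork plate 6 mm thick, 42 mm wide, 120 g, with an upright orange tab. Origin: underside, where the shaft axis lies when fully home; x points out of the open mouth. Slot 22 mm wide from its end at x -9 to the flared mouth; prong tips x 22, back x -62. Tab centred at x -45, 20 (x) x 14 (y) mm, top 46 mm above the underside: grip it across the 14 mm.
- clip2: Retaining clip, absent ones None: steel fork plate 6 mm thick, 42 mm wide, 120 g, with an upright orange tab. Origin: underside, where the shaft axis lies when fully home; x points out of the open mouth. Slot 22 mm wide from its end at x -9 to the flared mouth; prong tips x 22, back x -62. Tab centred at x -45, 20 (x) x 14 (y) mm, top 46 mm above the underside: grip it across the 14 mm.
- clip3: Retaining clip, absent ones None: steel fork plate 6 mm thick, 42 mm wide, 120 g, with an upright orange tab. Origin: underside, where the shaft axis lies when fully home; x points out of the open mouth. Slot 22 mm wide from its end at x -9 to the flared mouth; prong tips x 22, back x -62. Tab centred at x -45, 20 (x) x 14 (y) mm, top 46 mm above the underside: grip it across the 14 mm.
- tape: Green roll of tape, 64 mm across, 24 mm high, flat on the bench; not to be moved. Origin on its underside.
- driver: Screwdriver with a red handle, 180 mm long, lying on the bench; not to be moved. Origin on its underside.
- wrench: Wrench, 190 mm long, lying on the bench; not to be moved. Origin on its underside.
- spare: Spare aluminium pulley, 100 mm across, 24 mm high, lying flat; not to be moved. Origin on its underside.
Not all that is in view belongs to the job. What is shaped like the clip3 but pink is not meant. Leave any brown look-alike of the clip0 alone.

How it is judged:
On the way, in this order (a step that is already met when the one before it is completed fails the run):
1. the pulley has been brought to rest with its high spot at the gauge and let go, with the brake still off (value of joint needle above 1.16 rad and velocity of joint crank between -0.08 and 0.08 rad/s and value of joint brake below 0.4 rad and contact force between the fingers and stand below 0.1 N), for 0.3 s.
2. the brake lever has been thrown fully over, the high spot still at the gauge (value of joint brake above 0.85 rad and value of joint needle above 1.16 rad), for 0.2 s.
3. every clip lies fully home in the groove of a shaft ((distance between clip0 and shaft0 below 0.005 m or distance between clip0 and shaft1 below 0.005 m or distance between clip0 and shaft2 below 0.005 m or distance between clip0 and shaft3 below 0.005 m) and angle between each of clip0, clip1, clip2, clip3's own z axis and vertical below 0.12 rad and (distance between clip1 and shaft0 below 0.005 m or distance between clip1 and shaft1 below 0.005 m or distance between clip1 and shaft2 below 0.005 m or distance between clip1 and shaft3 below 0.005 m) and (distance between clip2 and shaft0 below 0.005 m or distance between clip2 and shaft1 below 0.005 m or distance between clip2 and shaft2 below 0.005 m or distance between clip2 and shaft3 below 0.005 m) and (distance between clip3 and shaft0 below 0.005 m or distance between clip3 and shaft1 below 0.005 m or distance between clip3 and shaft2 below 0.005 m or distance between clip3 and shaft3 below 0.005 m)), for 0.2 s.
At the end, for the whole second after the job is handed in: the needle reads above 1.16 rad (the high spot within about 20 degrees of the plunger) with the pulley at rest, the brake lever is past 0.85 rad, and every clip present lies at rest in a shaft's groove, its origin within 5 mm of that shaft's point and tilted less than 0.12 rad (all of step 2 and all of step 3 and velocity of joint crank between -0.08 and 0.08 rad/s and linear speed of each of clip0, clip1, clip2, clip3 below 0.02 m/s); the robot touches nothing.
It fails at once if the pulley is spun fast (over 3 rad/s) (velocity of joint crank above 3 rad/s or velocity of joint crank below -3 rad/s).
It fails at once if something else on the bench is pushed more than 40 mm from its place (distance of any of tape, driver, wrench, spare from where it was at the start of the episode above 0.04 m).
Of clip0, clip1, clip2, clip3 only 2 to 4 are there at a start; the rules pass over those that are not, and their reading is None.
At some moment in a run one of clip0, clip1, clip2, clip3 may be knocked a few centimetres aside while the robot is not near it.
Once in a run the grip may slacken for a moment while it holds something.
It also fails if it takes over 210 s, if anything falls off the work surface, if the arm or the gripper's body presses on something with over 40 N, if the wrist force passes 120 N, or if a joint passes its speed limit or range.

## Working session

There is one attempt and no reset: what is moved stays moved. The work goes in short steps, Python scripts to look and compute and a shell command to move; the robot and the scene stay as the last step left them, time stands still between calls to the robot, and variables do not carry over. Pictures are saved under pics/ and viewed, about 12 in all and at most 16, crops included, and the job is handed in when it is done.

```bash
mkdir -p pics
cat > h.py <<'E'
import numpy as np, cv2
from workcell import *
from scipy.spatial.transform import Rotation as R
def cap(n):
    s=observe(); c=capture(n)
    if n=='wrist':
        T=np.eye(4); T[:3,:3]=rot(s); T[:3,3]=s['tcp_pos']; c['W']=T@np.array(c['T_tool_cam'])
    else: c['W']=np.linalg.inv(np.array(c['extrinsics']))
    c['f']=240/np.tan(np.radians(c['vertical_fov'])/2)
    return c
def rot(s):
    return R.from_euler('xyz',s['tool_rot']).as_matrix()
def cloud(c):
    z=c['range_z']; v,u=np.mgrid[:480,:640]
    P=np.stack([(u-c['cx'])/c['f']*z,(v-c['cy'])/c['f']*z,z,np.ones_like(z)],-1)@c['W'].T
    P=P[...,:3].copy(); P[z==0]=np.nan; return P
def ray(c,rc,zw):
    r,k=rc; d=c['W'][:3,:3]@np.array([(k-c['cx'])/c['f'],(r-c['cy'])/c['f'],1]); o=c['W'][:3,3]
    return o+d*(zw-o[2])/d[2]
E
python3 - <<'E'
from h import *
np.set_printoptions(precision=3,suppress=True)
s=observe(); print(s)
for n in ['scene','side','wrist']:
    c=cap(n); cv2.imwrite(f'pics/{n}0.png',c['img']); print(n,c['f'],c['cx'],c['cy'],c['W'])
    if n=='wrist': continue
    P=cloud(c)
    for t,z in [('axle',.081),('knob_mid',.109),('dial',.086),('brake_tip',.13),('block',0),('shaft0',.04),('shaft1',.04),('shaft2',.04),('shaft3',.04),('clip0',0),('tape',0),('driver',0),('wrench',0),('spare',0)]:
        for q in tip_of(n,t)[:6]: print(n,t,round(q['score'],2),np.round(q['pixel']),ray(c,q['pixel'],z))
E
```

```text
{'clock': 0.0, 'joints': array([-1.295,  0.333, -0.065,  1.461,  0.022,  1.35 , -0.089]), 'joint_velocities': array([-0.   ,  0.001, -0.002,  0.   ,  0.   ,  0.001, -0.002]), 'joint_efforts': array([  0.001, -62.327,   0.025, -38.988,  -0.061,   0.04 ,   0.   ]), 'tcp_pos': array([0.184, 0.597, 0.222]), 'tool_rot': array([-3.14 ,  0.   ,  2.843]), 'ft_force': array([ 0.108,  0.372, -0.024]), 'wrist_torque': array([ 0.084, -0.021, -0.014]), 'finger_gap': 0.9995322477916333}
scene 586.269387089742 317.76877074617903 238.50853188421667 [[ 0.662  0.572 -0.483  1.29 ]
 [ 0.749 -0.516  0.416 -0.629]
 [-0.011 -0.637 -0.77   1.265]
 [ 0.     0.     0.     1.   ]]
scene axle 0.86 [218. 387.] [0.62  0.197 0.081]
scene knob_mid 0.61 [210. 411.] [0.658 0.245 0.109]
scene knob_mid 0.55 [326. 262.] [ 0.674 -0.272  0.109]
scene dial 0.65 [249. 434.] [0.776 0.204 0.086]
scene brake_tip 0.61 [216. 388.] [0.644 0.168 0.13 ]
scene brake_tip 0.47 [240. 282.] [ 0.523 -0.086  0.13 ]
scene block 0.86 [317. 268.] [ 0.606 -0.209  0.   ]
scene shaft0 0.75 [351. 239.] [ 0.655 -0.332  0.04 ]
scene shaft0 0.74 [
[... 2868 characters left out ...]
53 -0.324  0.04 ]
side clip0 0.9 [233. 218.] [0.361 0.244 0.   ]
side clip0 0.89 [251. 247.] [0.409 0.147 0.   ]
side clip0 0.87 [364. 313.] [ 0.429 -0.249  0.   ]
side clip0 0.85 [313. 288.] [ 0.431 -0.094  0.   ]
side clip0 0.8 [215. 237.] [0.428 0.299 0.   ]
side clip0 0.59 [380. 264.] [ 0.324 -0.248  0.   ]
side tape 0.76 [289. 279.] [ 0.439 -0.014  0.   ]
side driver 0.73 [176. 242.] [0.496 0.472 0.   ]
side wrench 0.7 [433. 427.] [ 0.564 -0.48   0.   ]
side spare 0.82 [449. 347.] [ 0.414 -0.451  0.   ]
wrist 362.98193027239955 321.6515635158392 234.49071845220215 [[ 0.294  0.912  0.285  0.106]
 [ 0.956 -0.281 -0.088  0.622]
 [-0.     0.299 -0.954  0.383]
 [ 0.     0.     0.     1.   ]]
```

View pics/scene0.png

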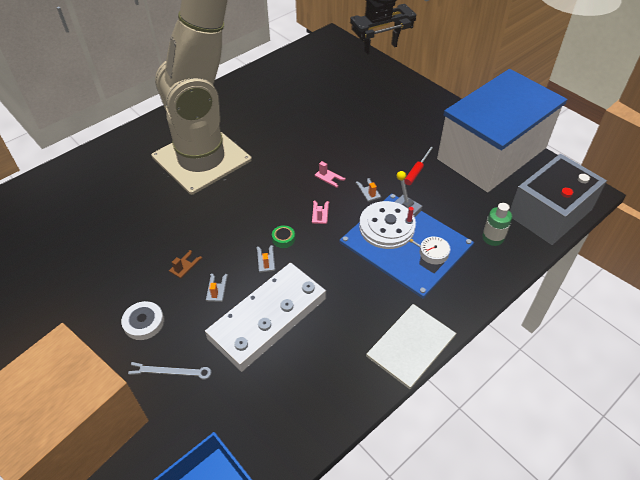

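View pics/side0.png

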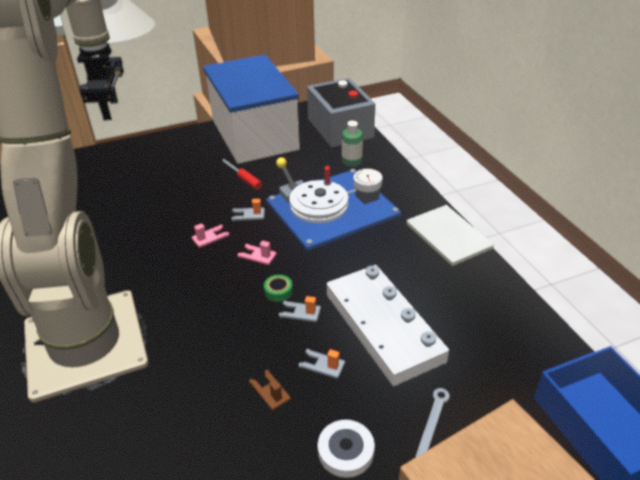

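```bash
cat > m.py <<'E'
from h import *
np.set_printoptions(precision=4,suppress=True)
def hsv(c): return cv2.cvtColor(c['img'],cv2.COLOR_BGR2HSV).astype(int)
def rect(p): 
    (x,y),(w,h),a=cv2.minAreaRect((p[:,:2]*1000).astype(np.float32)); return np.round([x,y,w,h,a],1)
def orange(c,P,lab=''):
    H=hsv(c); m=(abs(H[...,0]-13)<7)&(H[...,1]>170)&(H[...,2]>150)&(np.nan_to_num(P[...,2])>.004)&(np.nan_to_num(P[...,2])<.11)&(P[...,0]<.8)
    n,L,st,ce=cv2.connectedComponentsWithStats(m.astype(np.uint8))
    for i in range(1,n):
        if st[i,4]<15: continue
        p=P[L==i]; zt=np.nanpercentile(p[:,2],95); t=p[p[:,2]>zt-.006]
        q=P.reshape(-1,3); d=np.hypot(*(q[:,:2]-t[:,:2].mean(0)).T)
        h=H.reshape(-1,3)
        b=q[(d<.08)&(abs(q[:,2]-(zt-.040))<.0035)&(h[:,1]<110)&(h[:,2]>80)]
        print(lab,'tab',st[i,4],np.round(ce[i]),'top',t.mean(0),zt,'plate',len(b),(b.mean(0) if len(b) else ''),(rect(b) if len(b)>5 else ''))
        if len(b)>5:
            v=b[:,:2].mean(0)-t[:,:2].mean(0); print('   dir tab->plate',np.degrees(np.arctan2(v[1],v[0])).round(1))
if __name__=='__main__':
    for n in ['scene','side']:
        c=cap(n); P=cloud(c); H=hsv(c); q=P.reshape(-1,3); h=H.reshape(-1,3)
        print(n); orange(c,P)
        near=np.hypot(q[:,0]-.622,q[:,1]-.19)<.25
        b=q[near&(abs(q[:,2]-.015)<.004)&(abs(h[:,0]-110)<15)&(h[:,1]>120)]; print('plate',rect(b))
        d=q[(np.hypot(q[:,0]-.622,q[:,1]-.19)<.08)&(abs(q[:,2]-.081)<.003)]; print('disc',rect(d),d.mean(0),cv2.minEnclosingCircle((d[:,:2]*1000).astype(np.float32)))
        k=q[near&(q[:,2]>.09)&(q[:,2]<.14)&((h[:,0]<8)|(h[:,0]>172))&(h[:,1]>150)]; print('knob',k.mean(0),k[k[:,2]>.126].mean(0),k[:,2].max(),len(k))
        y=q[near&(q[:,2]>.1)&(abs(h[:,0]-28)<6)&(h[:,1]>150)]; print('ball',y.mean(0),len(y))
        d=q[(np.hypot(q[:,0]-.77,q[:,1]-.2)<.06)&(abs(q[:,2]-.086)<.004)]; print('dial',rect(d),len(d))
        b=q[(np.hypot(q[:,0]-.606,q[:,1]+.21)<.2)&(abs(q[:,2]-.04)<.003)]; print('block',rect(b))
        s=(np.hypot(P[...,0]-.606,P[...,1]+.21)<.2)&(abs(P[...,2]-.062)<.004)
        n_,L,st,ce=cv2.connectedComponentsWithStats(s.astype(np.uint8))
        for i in range(1,n_):
            if st[i,4]>20: print('shaft',rect(P[L==i]),P[L==i].mean(0))
E
python3 m.py
```

```text
scene
 tab 26 [372. 185.] top [0.4795 0.2814 0.0454] 0.047701214194765196 plate 100 [0.46   0.2831 0.0067] [456.7 289.2  42.5  86.2  70.5]
   dir tab->plate 175.1
 tab 32 [265. 256.] top [ 0.476  -0.1149  0.047 ] 0.05003906242723797 plate 85 [ 0.4642 -0.1079  0.0086] [ 459.6 -103.7   41.6   83.3   53.9]
   dir tab->plate 149.5
 tab 37 [213. 286.] top [ 0.4652 -0.2723  0.0479] 0.051434352850421965 plate 68 [ 0.4527 -0.2602  0.0098] [ 446.6 -256.7   42.2   84.2   44.8]
   dir tab->plate 136.0
plate [674.6 220.9 286.8 245.    7.4]
disc [627.8 189.  136.7 134.7  85.4] [0.6292 0.1918 0.0807] ((624.5517578125, 188.77313232421875), 74.46607208251953)
knob [0.6667 0.2297 0.1153] [0.6646 0.2318 0.1296] 0.1323074705966194 50
ball [0.5659 0.2977 0.1377] 62
dial [773.5 211.6  74.2  73.9  76.6] 409
block [ 567.2 -216.6  214.5  289.2    4.2]
shaft [ 634.5 -100.    29.    33.2   28.9] [ 0.634  -0.1003  0.0618]
shaft [ 639.5 -174.5   29.6   32.5   53.8] [ 0.6406 -0.1743  0.0617]
shaft [ 645.1 -247.2   28.7   30.9   51.6] [ 0.6455 -0.2482  0.0618]
shaft [ 650.7 -320.6   30.2   30.    70.9] [ 0.6508 -
[... 433 characters left out ...]
 -0.2609  0.0079] [ 444.6 -257.4   46.3   83.9   45.3]
   dir tab->plate 145.4
plate [673.9 221.3 289.1 249.6   6.5]
disc [620.4 187.8 142.7 145.   54.5] [0.6255 0.19   0.0811] ((622.4317016601562, 188.4036407470703), 75.11344146728516)
knob [0.6626 0.2288 0.1191] [0.6632 0.23   0.1299] 0.1345327321411095 52
ball [0.5606 0.2958 0.1371] 71
dial [771.8 212.3  79.1  71.7  55.6] 337
block [ 560.6 -217.5  226.   291.4    4.3]
shaft [ 633.4 -102.2   34.1   30.1   84.3] [ 0.6333 -0.1017  0.0622]
shaft [ 637.8 -175.2   33.6   30.1   39.3] [ 0.6383 -0.1759  0.062 ]
shaft [ 645.2 -248.5   32.9   29.3   60.1] [ 0.6442 -0.2492  0.0624]
shaft [ 649.1 -322.7   31.4   29.8   56.9] [ 0.6493 -0.3233  0.0624]
```

```bash
cat > go.py <<'E'
import sys; from h import *
def plan(x,y,z,yawdeg=None,mm=40,tool=True):
    s=observe(); M=rot(s); d=np.array([x,y,z])-s['tcp_pos']; yaw=np.degrees(np.arctan2(M[1,0],M[0,0]))
    dz=0 if yawdeg is None else -((yawdeg-yaw+180)%360-180)
    if len(sys.argv)>6: dz+=float(sys.argv[6])
    n=int(max(1,np.ceil(np.linalg.norm(d)/(mm/1000)-.01),np.ceil(abs(dz)/7.1)))
    print('yaw',yaw.round(1),'tool z',M[:,2].round(3),'tcp',s['tcp_pos'].round(4),'F',s['ft_force'].round(1),'gap',round(s['finger_gap']*87,1),'t',s['clock'],'j7',s['joints'][6].round(2))
    print('toolshift now',(M.T@d).round(4),'turn',round(dz,1),'n',n)
    a=np.radians(yaw); 
    for i in range(n):
        A=np.radians(yaw-dz*i/n); w=d/n
        print([round(float(w[0]*np.cos(A)+w[1]*np.sin(A)),4),round(float(w[0]*np.sin(A)-w[1]*np.cos(A)),4),round(float(-w[2]),4),0,0,round(dz/n,2)],end=',')
    print()
if __name__=='__main__':
    a=[float(v) for v in sys.argv[1:5]]; plan(*a[:3],a[3] if len(a)>3 else None,float(sys.argv[5]) if len(sys.argv)>5 else 40)
E
python3 - <<'E'
from m import *
P=cloud(cap('scene')).reshape(-1,3); P=P[(P[:,2]>.05)&(P[:,2]<.5)]
for x in np.arange(.1,1.0,.1):
    print(round(x,1),[ (round(float(P[(abs(P[:,0]-x)<.05)&(abs(P[:,1]-y)<.05),2].max()),2) if ((abs(P[:,0]-x)<.05)&(abs(P[:,1]-y)<.05)).any() else 0) for y in np.arange(.1,.8,.1)])
E
python3 go.py .664 .231 .24
```

```text
0.1 [0.5, 0, 0, 0, 0.34, 0.38, 0]
0.2 [0, 0, 0, 0, 0.4, 0.4, 0.34]
0.3 [0, 0, 0, 0, 0, 0, 0.32]
0.4 [0, 0, 0, 0, 0, 0, 0]
0.5 [0.05, 0.07, 0, 0, 0.2, 0.2, 0.2]
0.6 [0.09, 0.1, 0.15, 0, 0.2, 0.2, 0.2]
0.7 [0.09, 0.13, 0.08, 0, 0.19, 0.2, 0.2]
0.8 [0, 0.09, 0.08, 0.13, 0.13, 0.13, 0.13]
0.9 [0, 0, 0, 0.1, 0.13, 0.14, 0.14]
yaw 162.9 tool z [ 0.  0. -1.] tcp [0.184  0.5973 0.2226] F [-0.2  0.2 -0.3] gap 87.2 t 1.7 j7 -0.09
toolshift now [-0.5666 -0.2088 -0.0174] turn 0 n 16
[-0.0354, -0.013, -0.0011, 0, 0, 0.0],[-0.0354, -0.013, -0.0011, 0, 0, 0.0],[-0.0354, -0.013, -0.0011, 0, 0, 0.0],[-0.0354, -0.013, -0.0011, 0, 0, 0.0],[-0.0354, -0.013, -0.0011, 0, 0, 0.0],[-0.0354, -0.013, -0.0011, 0, 0, 0.0],[-0.0354, -0.013, -0.0011, 0, 0, 0.0],[-0.0354, -0.013, -0.0011, 0, 0, 0.0],[-0.0354, -0.013, -0.0011, 0, 0, 0.0],[-0.0354, -0.013, -0.0011, 0, 0, 0.0],[-0.0354, -0.013, -0.0011, 0, 0, 0.0],[-0.0354, -0.013, -0.0011, 0, 0, 0.0],[-0.0354, -0.013, -0.0011, 0, 0, 0.0],[-0.0354, -0.013, -0.0011, 0, 0, 0.0],[-0.0354, -0.013, -0.0011, 0, 0, 0.0],[-0.0354, -0.013, -0.0011, 0, 0, 0.0],
```

Run:
```python
from m import *
c=cap('scene'); i=c['img'][215:285,395:475]; cv2.imwrite('pics/dial0.png',cv2.resize(i,None,fx=6,fy=6,interpolation=cv2.INTER_CUBIC))
```

```text
(no output)
```

View pics/dial0.png

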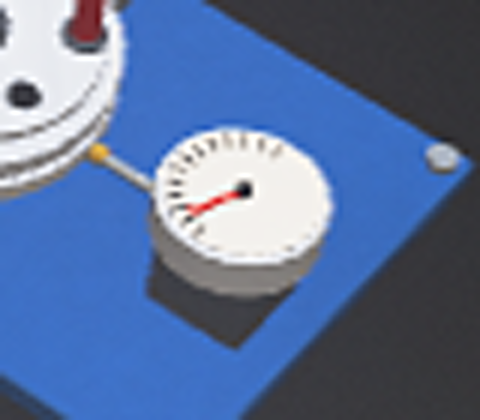

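```bash
python3 -m pendant '[[-0.035,-0.013,-0.002,0,0,0],[-0.035,-0.013,-0.002,0,0,0],[-0.035,-0.013,-0.002,0,0,0],[-0.035,-0.013,-0.002,0,0,0],[-0.035,-0.013,-0.002,0,0,0],[-0.035,-0.013,-0.002,0,0,0],[-0.035,-0.013,-0.002,0,0,0],[-0.035,-0.013,-0.002,0,0,0],[-0.035,-0.013,0,0,0,0],[-0.035,-0.013,0,0,0,0],[-0.035,-0.013,0,0,0,0],[-0.035,-0.013,0,0,0,0]]' 0.05 10
cat > needle.py <<'E'
from m import *
def needle(cams=('scene','wrist')):
    out={}
    for n in cams:
        c=cap(n); H=hsv(c); v,u=np.mgrid[:480,:640]
        o=c['W'][:3,3]; D=np.stack([(u-c['cx'])/c['f'],(v-c['cy'])/c['f'],np.ones_like(u)],-1)@c['W'][:3,:3].T
        Q=o+D*((.087-o[2])/D[...,2:])
        P=cloud(c)
        w=(np.hypot(Q[...,0]-.7735,Q[...,1]-.2125)<.05)&(H[...,1]<45)&(H[...,2]>150)&(abs(P[...,2]-.087)<.008)
        if w.sum()<50: out[n]=None; continue
        pts=Q[w][:,:2]; (cx,cy),r=cv2.minEnclosingCircle((pts*1000).astype(np.float32)); 
        ctr=np.array([cx,cy])/1000
        rd=(np.hypot(Q[...,0]-ctr[0],Q[...,1]-ctr[1])<.030)&((H[...,0]<10)|(H[...,0]>170))&(H[...,1]>90)&(H[...,2]>80)&(abs(P[...,2]-.087)<.01)
        p=Q[rd][:,:2]-ctr
        if len(p)<3: out[n]=('nored',ctr,r,len(p)); continue
        a=np.arctan2(p[:,1].mean(),p[:,0].mean())
        val=np.radians(187)-a; val=(val+np.pi)%(2*np.pi)-np.pi
        out[n]=(round(val,3),ctr.round(4),round(r,1),len(p),np.hypot(*p.T).max().round(3))
        cv2.imwrite('pics/last_%s.png'%n,c['img'])
    return out
if __name__=='__main__': 
    s=observe(); k=s['tcp_pos'][:2]-[.6295,.195]; print('crank(tool)',np.degrees(np.arctan2(k[1],k[0])).round(1)-7,'r',np.hypot(*k).round(4),'t',s['clock'])
    print(needle())
E
python3 needle.py; python3 go.py .664 .231 .22 165 40
```

```text
clock: 2.75
tcp_pos: [0.5464, 0.3222, 0.2385]
tool_rot: [3.137, -0.004, 2.863]
ft_force: [0.6, 0.8, -0.2]
finger_gap: 0.578
crank(tool) 116.2 r 0.1519 t 2.75
{'scene': (np.float64(-0.942), array([0.7749, 0.2101]), 37.7, 13, np.float64(0.023)), 'wrist': None}
yaw 163.4 tool z [-0.     0.002 -1.   ] tcp [0.5504 0.3166 0.238 ] F [-0.3 -0.1 -0.7] gap 49.8 t 2.85 j7 0.74
toolshift now [-0.1333 -0.0497  0.0178] turn -1.6 n 4
[-0.0333, -0.0124, 0.0045, 0, 0, np.float64(-0.39)],[-0.0332, -0.0126, 0.0045, 0, 0, np.float64(-0.39)],[-0.0331, -0.0129, 0.0045, 0, 0, np.float64(-0.39)],[-0.0331, -0.0131, 0.0045, 0, 0, np.float64(-0.39)],
```

```bash
python3 -m pendant '[[-0.033,-0.012,0.004,0,0,0],[-0.033,-0.013,0.005,0,0,0],[-0.033,-0.013,0.005,0,0,0],[-0.033,-0.012,0.005,0,0,0],[0,0,0,0,0,0]]'
python3 needle.py
python3 - <<'E'
from m import *
s=observe(); c=cap('wrist'); P=cloud(c); H=hsv(c)
k=P[(np.nan_to_num(P[...,2])>.09)&(P[...,2]<.14)&((H[...,0]<8)|(H[...,0]>172))&(H[...,1]>130)]; print('knob',k.mean(0),k[k[:,2]>.126].mean(0),len(k))
cv2.imwrite('pics/w1.png',c['img'])
E
python3 go.py .664 .231 .1
```

```text
clock: 3.27
tcp_pos: [0.6652, 0.2301, 0.218]
tool_rot: [3.139, -0.001, 2.856]
ft_force: [0.4, -1.2, -0.6]
finger_gap: 0.573
crank(tool) 37.4 r 0.0501 t 3.2667
{'scene': (np.float64(-0.949), array([0.7748, 0.2102]), 37.7, 13, np.float64(0.023)), 'wrist': ('nored', array([0.7685, 0.2176]), 37.15567398071289, 0)}
knob [0.6624 0.2357 0.1294] [0.6624 0.2357 0.1294] 231
yaw 164.0 tool z [-0.001  0.008 -1.   ] tcp [0.6612 0.2375 0.2197] F [ 0.1 -0.1  0.4] gap 49.9 t 3.4167 j7 0.96
toolshift now [-0.0049 -0.0063  0.1196] turn 0 n 3
[-0.0015, -0.0018, 0.0399, 0, 0, 0.0],[-0.0015, -0.0018, 0.0399, 0, 0, 0.0],[-0.0015, -0.0018, 0.0399, 0, 0, 0.0],
```

View pics/w1.png

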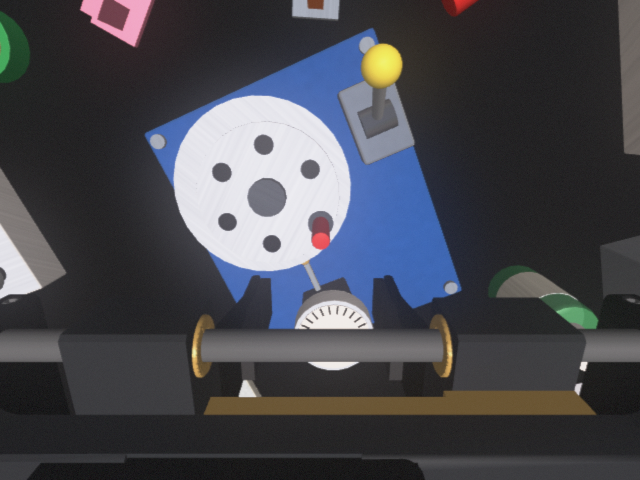

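```bash
python3 -m pendant '[[0,0,0.02,0,0,0],[0,0,0.02,0,0,0],[0,0,0,0,0,0],[0,0,0,0,0,0],[0,0,0,0,0,0]]'
python3 - <<'E'
from m import *
s=observe(); print(s['tcp_pos'],s['tool_rot']); c=cap('wrist'); P=cloud(c); H=hsv(c)
k=P[(np.nan_to_num(P[...,2])>.09)&(P[...,2]<.14)&((H[...,0]<8)|(H[...,0]>172))&(H[...,1]>130)]; print('knob',k.mean(0),k[k[:,2]>.126].mean(0),len(k))
d=P[(abs(P[...,2]-.081)<.003)]; print(cv2.minEnclosingCircle((d[:,:2]*1000).astype(np.float32)))
print(observe()['tcp_pos'])
E
python3 go.py .664 .2315 .1
```

```text
clock: 3.83
tcp_pos: [0.6578, 0.2459, 0.1825]
tool_rot: [3.128, -0.003, 2.872]
ft_force: [1.0, 0.1, 0.0]
finger_gap: 0.577
[0.6578 0.2459 0.1825] [ 3.1284 -0.0026  2.8721]
knob [0.6625 0.2359 0.1294] [0.6625 0.2359 0.1294] 302
((695.015380859375, 294.54693603515625), 175.65443420410156)
[0.6581 0.2461 0.1832]
yaw 164.6 tool z [ 0.002  0.014 -1.   ] tcp [0.6581 0.2461 0.1832] F [-1.4  0.2 -0. ] gap 50.0 t 3.8833 j7 0.96
toolshift now [-0.0097 -0.0137  0.083 ] turn 0 n 3
[-0.0032, -0.0042, 0.0277, 0, 0, 0.0],[-0.0032, -0.0042, 0.0277, 0, 0, 0.0],[-0.0032, -0.0042, 0.0277, 0, 0, 0.0],
```

```bash
cat > go.py <<'E'
import sys; from h import *
# go.py x y z yaw [mm] [dir]: rows to reach a tool-down pose; dir=+1/-1 forces the sense of a big tool-z turn
def plan(x,y,z,yawdeg,mm=40,sense=0,deg=7.0):
    s=observe(); M=rot(s); d=np.array([x,y,z])-s['tcp_pos']; yaw=np.degrees(np.arctan2(M[1,0],M[0,0]))
    print('yaw',yaw.round(1),'toolz',M[:2,2].round(3),'tcp',s['tcp_pos'].round(4),'F',s['ft_force'].round(1),'gap',round(s['finger_gap']*87,1),'t',s['clock'],'j7',s['joints'][6].round(2))
    L=R.from_euler('xyz',[180,0,yaw],degrees=True).as_matrix()
    lev=R.from_matrix(M.T@L).as_rotvec(degrees=True)
    dz=-((yawdeg-yaw+180)%360-180)
    if sense and abs(dz)>60 and np.sign(dz)!=sense: dz+=360*sense
    n=int(max(1,np.ceil(np.linalg.norm(d)/(mm/1000)-.01),np.ceil(abs(dz)/deg)))
    print('toolshift',(M.T@d).round(4),'level',lev.round(2),'turn',round(dz,1),'n',n)
    for i in range(n):
        A=np.radians(yaw-dz*i/n); w=d/n
        r=[float(w[0]*np.cos(A)+w[1]*np.sin(A)),float(w[0]*np.sin(A)-w[1]*np.cos(A)),float(-w[2]),lev[0]/n,lev[1]/n,dz/n]
        print('[%.3f,%.3f,%.3f,%.1f,%.1f,%.1f]'%tuple(r),end=',')
    print()
if __name__=='__main__': plan(*map(float,sys.argv[1:]))
E
python3 go.py .6635 .233 .15 165
```

```text
yaw 164.6 toolz [0.002 0.014] tcp [0.6581 0.2461 0.1832] F [-1.4  0.2 -0. ] gap 50.0 t 3.8833 j7 0.96
toolshift [-0.0087 -0.0117  0.033 ] level [ 0.8  -0.11 -0.  ] turn -0.4 n 1
[-0.009,-0.011,0.033,0.8,-0.1,-0.4],
```

```bash
python3 -m pendant '[[-0.005,-0.006,0.017,0.4,0,0],[-0.004,-0.006,0.017,0.4,0,0],[0,0,0,0,0,0]]'; python3 go.py .6635 .233 .1 165; python3 -m pendant '[[0,0,0,0,0,0]]'; python3 go.py .6635 .233 .1 165
```

```text
clock: 4.13
tcp_pos: [0.665, 0.2333, 0.1506]
tool_rot: [3.139, 0.002, 2.874]
ft_force: [-0.6, -1.0, -0.5]
finger_gap: 0.576
yaw 164.7 toolz [0.003 0.002] tcp [0.665  0.2333 0.1506] F [-0.6 -1.  -0.5] gap 50.1 t 4.1333 j7 0.98
toolshift [ 0.0015 -0.0009  0.0506] level [0.16 0.14 0.  ] turn -0.3 n 2
[0.001,-0.000,0.025,0.1,0.1,-0.2],[0.001,-0.000,0.025,0.1,0.1,-0.2],
clock: 4.22
tcp_pos: [0.665, 0.2329, 0.15]
tool_rot: [3.139, 0.002, 2.874]
ft_force: [0.7, 0.2, 0.7]
finger_gap: 0.576
yaw 164.7 toolz [0.002 0.002] tcp [0.665  0.2329 0.15  ] F [0.7 0.2 0.7] gap 50.1 t 4.2167 j7 0.98
toolshift [ 0.0016 -0.0004  0.05  ] level [0.13 0.11 0.  ] turn -0.3 n 2
[0.001,-0.000,0.025,0.1,0.1,-0.2],[0.001,-0.000,0.025,0.1,0.1,-0.2],
```

```bash
python3 -m pendant '[[0,0,0.02,0,0,0],[0.001,0,0.02,0,0,0],[0.001,0,0.009,0.1,0.1,0],[0,0,0,0,0,0]]'; python3 -m pendant '[[0,0,0,0,0,0],[0,0,0,0,0,0],[0,0,0,0,0,0],[0,0,0,0,0,0],[0,0,0,0,0,0]]' 0.0 15; python3 needle.py
cat > arc.py <<'E'
import sys; from h import *
# arc.py deg n: rows leading the knob round the axle by deg (ccw+)
s=observe(); M=rot(s); ax=np.array([.6295,.195]); p=s['tcp_pos'][:2]; a=np.arctan2(*(p-ax)[::-1])
print('crank',np.degrees(a)-7,'r',np.hypot(*(p-ax)),'tcp',s['tcp_pos'].round(4),'F',s['ft_force'].round(1),'gap',s['finger_gap']*87,'t',s['clock'])
n=int(sys.argv[2]); 
L=R.from_euler('xyz',[180,0,165],degrees=True).as_matrix(); lev=R.from_matrix(M.T@L).as_rotvec(degrees=True); print('lev',lev.round(2))
for i in range(1,n+1):
    q=ax+.05*np.array([np.cos(a+np.radians(float(sys.argv[1]))*i/n),np.sin(a+np.radians(float(sys.argv[1]))*i/n)])
    d=M.T@np.array([*(q-p),(.1-s['tcp_pos'][2])/n]); p=q; print('[%.3f,%.3f,%.3f,0,0,0]'%tuple(d),end=',')
print()
E
python3 arc.py 60 12
```

```text
clock: 4.55
tcp_pos: [0.6642, 0.233, 0.101]
tool_rot: [3.14, 0.002, 2.872]
ft_force: [0.1, -1.2, 0.9]
finger_gap: 0.571
clock: 4.97
tcp_pos: [0.6658, 0.2335, 0.1049]
tool_rot: [3.138, 0.005, 2.872]
ft_force: [0.8, -0.3, 0.7]
finger_gap: 0.28
crank(tool) 39.7 r 0.053 t 4.9667
{'scene': (np.float64(-0.949), array([0.7748, 0.2102]), 37.7, 13, np.float64(0.023)), 'wrist': ('nored', array([0.7393, 0.2197]), 19.590364456176758, 0)}
crank 39.737219098197805 r 0.05298342791944794 tcp [0.6658 0.2336 0.1048] F [-0.5  0.7  0.1] gap 16.579664219167512 t 5.0667
lev [ 0.23  0.28 -0.43]
[0.005,-0.001,0.000,0,0,0],[0.004,0.002,0.000,0,0,0],[0.004,0.001,0.000,0,0,0],[0.004,0.001,0.000,0,0,0],[0.004,0.000,0.000,0,0,0],[0.004,0.000,0.000,0,0,0],[0.004,-0.000,0.000,0,0,0],[0.004,-0.001,0.000,0,0,0],[0.004,-0.001,0.000,0,0,0],[0.004,-0.001,0.000,0,0,0],[0.004,-0.002,0.000,0,0,0],[0.004,-0.002,0.000,0,0,0],
```

```bash
python3 -m pendant '[[0,0,0,0,0,0],[0.005,0.001,0.001,0,0,0],[0.004,0.001,0,0,0,0],[0.004,0.001,0,0,0,0],[0.004,0.001,0,0,0,0],[0.004,0,0,0,0,0],[0.004,0,0,0,0,0],[0.004,-0.001,0,0,0,0],[0.004,-0.001,0,0,0,0],[0.004,-0.002,0,0,0,0],[0.004,-0.002,0,0,0,0],[0,0,0,0,0,0]]' ; python3 needle.py; python3 arc.py 60 12
```

```text
clock: 6.07
tcp_pos: [0.6302, 0.2484, 0.1049]
tool_rot: [3.125, 0.02, 2.874]
ft_force: [-1.5, -1.5, -0.8]
finger_gap: 0.155
crank(tool) 82.3 r 0.0534 t 6.0667
{'scene': (np.float64(-0.203), array([0.7746, 0.2104]), 37.5, 11, np.float64(0.025)), 'wrist': None}
crank 82.19819736522243 r 0.05336637263202248 tcp [0.6302 0.2484 0.1048] F [-3.1 -1.3  2.4] gap 13.76524977896988 t 6.1667
lev [ 0.93  1.11 -0.32]
[0.003,-0.005,0.000,0,0,0],[0.004,-0.002,0.000,0,0,0],[0.004,-0.002,0.000,0,0,0],[0.004,-0.002,0.000,0,0,0],[0.003,-0.003,0.000,0,0,0],[0.003,-0.003,0.000,0,0,0],[0.003,-0.003,0.000,0,0,0],[0.003,-0.003,0.000,0,0,0],[0.002,-0.004,0.000,0,0,0],[0.002,-0.004,0.000,0,0,0],[0.002,-0.004,0.000,0,0,0],[0.001,-0.004,0.000,0,0,0],
```

```bash
sed -i 's/\[.6295,.195\]/[.630,.198]/' arc.py needle.py; python3 -m pendant '[[0.004,-0.001,0,0.2,0.2,0],[0.004,-0.002,0,0.2,0.2,0],[0.004,-0.002,0,0.2,0.2,0],[0.004,-0.002,0,0.2,0.2,0],[0.003,-0.003,0,0,0,0],[0.003,-0.003,0,0,0,0],[0.003,-0.003,0,0,0,0],[0.003,-0.003,0,0,0,0],[0.002,-0.004,0,0,0,0],[0.002,-0.004,0,0,0,0],[0.002,-0.004,0,0,0,0],[0.001,-0.004,0,0,0,0]]' ; python3 needle.py; python3 arc.py 50 12
```

```text
clock: 7.17
tcp_pos: [0.5868, 0.2218, 0.1048]
tool_rot: [3.137, 0.012, 2.873]
ft_force: [5.2, 3.5, -3.7]
finger_gap: 0.15
crank(tool) 144.2 r 0.0493 t 7.1667
{'scene': (np.float64(0.874), array([0.7743, 0.2105]), 37.4, 8, np.float64(0.028)), 'wrist': None}
crank 145.58181903300502 r 0.04928660945184471 tcp [0.5862 0.2207 0.1048] F [ 1.  -3.5 -0.6] gap 13.561031651066438 t 7.2667
lev [ 0.17  0.59 -0.45]
[0.001,-0.003,0.000,0,0,0],[0.000,-0.004,0.000,0,0,0],[0.000,-0.004,0.000,0,0,0],[-0.000,-0.004,0.000,0,0,0],[-0.000,-0.004,0.000,0,0,0],[-0.001,-0.004,0.000,0,0,0],[-0.001,-0.004,0.000,0,0,0],[-0.001,-0.003,0.000,0,0,0],[-0.001,-0.003,0.000,0,0,0],[-0.002,-0.003,0.000,0,0,0],[-0.002,-0.003,0.000,0,0,0],[-0.002,-0.003,0.000,0,0,0],
```

```bash
python3 -m pendant '[[0.001,-0.004,0,0,0.2,0],[0,-0.004,0,0,0.2,0],[0,-0.004,0,0,0.2,0],[0,-0.004,0,0,0,0],[0,-0.004,0,0,0,0],[-0.001,-0.004,0,0,0,0],[-0.001,-0.004,0,0,0,0],[-0.001,-0.003,0,0,0,0],[-0.001,-0.003,0,0,0,0],[-0.002,-0.003,0,0,0,0],[0,0,0,0,0,0]]' ; python3 needle.py; python3 arc.py 20 5
```

```text
clock: 8.18
tcp_pos: [0.5815, 0.1902, 0.1047]
tool_rot: [3.127, 0.001, 2.879]
ft_force: [3.9, -1.4, -3.0]
finger_gap: 0.154
crank(tool) -177.9 r 0.0491 t 8.1833
{'scene': (np.float64(1.193), array([0.7748, 0.2102]), 37.7, 6, np.float64(0.03)), 'wrist': None}
crank -177.74288459897392 r 0.04903323810028053 tcp [0.5816 0.1901 0.1048] F [ 3.4 -0.5 -1.4] gap 13.634232683553005 t 8.2833
lev [ 0.79  0.09 -0.06]
[-0.001,-0.004,0.001,0,0,0],[-0.002,-0.003,0.001,0,0,0],[-0.002,-0.003,0.001,0,0,0],[-0.002,-0.003,0.001,0,0,0],[-0.002,-0.003,0.001,0,0,0],
```

```bash
python3 -m pendant '[[-0.001,-0.004,0,0.2,0,0],[-0.002,-0.004,0,0.2,0,0],[-0.002,-0.003,0,0.2,0,0],[-0.002,-0.003,0,0,0,0],[0,0,0,0,0,0]]' ; python3 needle.py; python3 arc.py 22 6
```

```text
clock: 8.7
tcp_pos: [0.5845, 0.1796, 0.1048]
tool_rot: [3.133, 0.001, 2.883]
ft_force: [4.2, -1.7, -2.5]
finger_gap: 0.155
crank(tool) -165.0 r 0.0491 t 8.7
{'scene': (np.float64(1.2), array([0.7748, 0.2102]), 37.7, 5, np.float64(0.03)), 'wrist': None}
crank -164.902151695783 r 0.04906465458606006 tcp [0.5845 0.1795 0.1047] F [ 3.2 -0.4 -1.1] gap 13.503698667106855 t 8.8
lev [0.48 0.08 0.18]
[-0.001,-0.003,0.001,0,0,0],[-0.002,-0.002,0.001,0,0,0],[-0.002,-0.002,0.001,0,0,0],[-0.002,-0.002,0.001,0,0,0],[-0.003,-0.002,0.001,0,0,0],[-0.003,-0.002,0.001,0,0,0],
```

```bash
python3 -m pendant '[[-0.002,-0.003,0,0.1,0,0],[-0.002,-0.003,0,0.1,0,0],[-0.003,-0.003,0,0,0,0],[-0.003,-0.002,0,0,0,0],[-0.003,-0.002,0,0,0,0],[0,0,0,0,0,0]]' ; python3 needle.py; python3 arc.py -30 8
```

```text
clock: 9.3
tcp_pos: [0.5916, 0.1674, 0.1047]
tool_rot: [3.134, -0.004, 2.887]
ft_force: [2.6, 1.1, -2.7]
finger_gap: 0.153
crank(tool) -148.4 r 0.0491 t 9.3
{'scene': (np.float64(1.157), array([0.7746, 0.2104]), 37.6, 6, np.float64(0.03)), 'wrist': None}
crank -148.3969018850218 r 0.04905794622332955 tcp [0.5917 0.1674 0.1047] F [ 2.6 -0.7  0. ] gap 13.58842519323385 t 9.4
lev [ 0.44 -0.2   0.4 ]
[0.003,0.001,0.001,0,0,0],[0.002,0.002,0.001,0,0,0],[0.002,0.002,0.001,0,0,0],[0.002,0.002,0.001,0,0,0],[0.002,0.003,0.001,0,0,0],[0.002,0.003,0.001,0,0,0],[0.002,0.003,0.001,0,0,0],[0.001,0.003,0.001,0,0,0],
```

Run:
```python
import numpy as np
t=np.radians([39,82.2,145,182.2,195,211.5]);y=np.array([-.949,-.203,.874,1.193,1.2,1.157])
A=np.c_[np.cos(t),np.sin(t),1+0*t]; q,r,*_=np.linalg.lstsq(A,y,rcond=None); print(np.degrees(np.arctan2(q[1],q[0])),np.hypot(*q[:2]),q[2],A@q-y)
A=A[:,:2]; q,*_=np.linalg.lstsq(A,y,rcond=None); print(np.degrees(np.arctan2(q[1],q[0])),np.hypot(*q[:2]),A@q-y)
```

```text
-171.45808812168303 1.1456281128956323 0.06993070573815507 [ 0.03139905 -0.04941322  0.0263629   0.01554805  0.00828912 -0.03218589]
-175.46356171096411 1.2017586820940707 [-0.0418335  -0.0537578   0.05282021  0.00775962 -0.01822584 -0.08587841]
```

```bash
python3 -m pendant '[[0.003,0.001,0,0,0,0],[0.003,0.002,0,0,0,0],[0.003,0.003,0,0,0,0],[0.002,0.003,0,0,0,0],[0.002,0.003,0,0,0,0],[0,0,0,0,0,0],[0,0,0,0,0,0]]' ; python3 needle.py; python3 -m pendant '[[0,0,0,0,0,0],[0,0,0,0,0,0],[0,0,0,0,0,0],[0,0,0,0,0,0]]' 0.05; python3 needle.py;python3 - <<'E'
from m import *
c=cap('scene'); cv2.imwrite('pics/dial2.png',cv2.resize(c['img'][195:285,365:475],None,fx=7,fy=6,interpolation=cv2.INTER_CUBIC))
E
```

```text
clock: 9.98
tcp_pos: [0.5858, 0.1769, 0.1047]
tool_rot: [3.138, 0.006, 2.88]
ft_force: [1.6, -1.7, 0.9]
finger_gap: 0.153
crank(tool) -161.5 r 0.049 t 9.9833
{'scene': (np.float64(1.208), array([0.7743, 0.2105]), 37.5, 6, np.float64(0.029)), 'wrist': None}
clock: 10.42
tcp_pos: [0.5854, 0.178, 0.1046]
tool_rot: [3.137, 0.004, 2.881]
ft_force: [-0.2, 0.1, 0.6]
finger_gap: 0.375
crank(tool) -162.9 r 0.0489 t 10.4167
{'scene': (np.float64(1.201), array([0.7746, 0.2104]), 37.6, 6, np.float64(0.03)), 'wrist': None}
```

View pics/dial2.png

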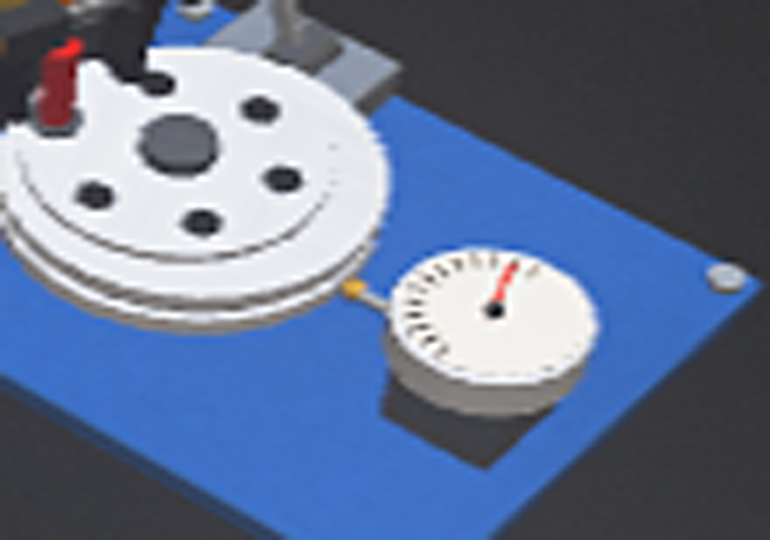

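```bash
cat > pol.py <<'E'
from m import *
def topdown(z=.087,ctr=(.7735,.2125),n='scene',half=.042,S=600):
    c=cap(n); Wi=np.linalg.inv(c['W']); g=np.linspace(-half,half,S)
    X,Y=np.meshgrid(g,-g); th=np.radians(7)
    x=ctr[0]+X*np.cos(th)-Y*np.sin(th); y=ctr[1]+X*np.sin(th)+Y*np.cos(th)   # stand axes: right=+x
    p=np.stack([x,y,z+0*x,1+0*x],-1)@Wi.T
    return cv2.remap(c['img'],(c['f']*p[...,0]/p[...,2]+c['cx']).astype(np.float32),(c['f']*p[...,1]/p[...,2]+c['cy']).astype(np.float32),cv2.INTER_CUBIC)
if __name__=='__main__':
    a=topdown()
    cv2.line(a,(0,300),(600,300),(0,160,0),1); cv2.imwrite('pics/top2.png',a)
E
python3 pol.py
```

```text
(no output)
```

View pics/top2.png

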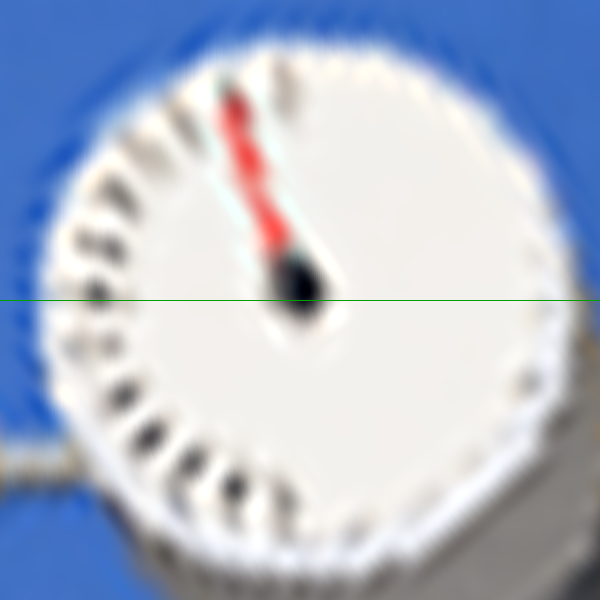

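```bash
python3 -m pendant '[[0,0,0,0,0,0],[0,0,-0.02,0,0,0],[0,0,-0.03,0,0,0],[0,0,-0.03,0,0,0],[0,0,0,0,0,0]]' ; python3 go.py .505 .292 .185 165
python3 - <<'E'
from m import *
for n in ['scene','side']:
    c=cap(n);P=cloud(c);H=hsv(c);q=P.reshape(-1,3);h=H.reshape(-1,3)
    y=q[(np.hypot(q[:,0]-.57,q[:,1]-.3)<.1)&(q[:,2]>.1)&(abs(h[:,0]-28)<6)&(h[:,1]>150)]; print('ball',y.mean(0),y.min(0),y.max(0),len(y))
    print([ (np.round(t['pixel']),ray(c,t['pixel'],.13)) for t in tip_of(n,'brake_tip')[:2]])
E
```

```text
clock: 11.03
tcp_pos: [0.5835, 0.1769, 0.1854]
tool_rot: [3.14, 0.001, 2.881]
ft_force: [1.0, 0.2, 0.0]
finger_gap: 0.574
yaw 165.1 toolz [0.001 0.001] tcp [0.5835 0.1769 0.1854] F [1.  0.2 0. ] gap 49.9 t 11.0333 j7 1.0
toolshift [0.1055 0.0909 0.0005] level [0.08 0.03 0.  ] turn 0.1 n 4
[0.026,0.023,0.000,0.0,0.0,0.0],[0.026,0.023,0.000,0.0,0.0,0.0],[0.026,0.023,0.000,0.0,0.0,0.0],[0.026,0.023,0.000,0.0,0.0,0.0],
ball [0.5659 0.2978 0.1376] [0.5499 0.2879 0.1251] [0.5768 0.3102 0.1462] 62
[(array([172., 403.]), array([0.5572, 0.3177, 0.13  ]))]
ball [0.5604 0.2954 0.1374] [0.5493 0.2843 0.1233] [0.5732 0.3082 0.1485] 71
[(array([162., 285.]), array([0.574 , 0.2983, 0.13  ])), (array([279., 372.]), array([ 0.5872, -0.1906,  0.13  ]))]
```

```bash
python3 -m pendant '[[0.026,0.023,0,0,0,0],[0.026,0.023,0,0,0,0],[0.026,0.023,0,0,0,0],[0.026,0.023,0,0,0,0],[0,0,0,0,0,0],[0,0,0,0,0,0]]' 0.0 20; python3 go.py .508 .293 .118 165
```

```text
clock: 11.73
tcp_pos: [0.4983, 0.2926, 0.1705]
tool_rot: [-3.128, -0.013, 2.877]
ft_force: [0.6, -1.0, 0.3]
finger_gap: 0.203
yaw 164.8 toolz [-0.016 -0.01 ] tcp [0.4983 0.2926 0.1705] F [ 0.6 -1.   0.3] gap 17.6 t 11.7333 j7 0.73
toolshift [-0.01    0.0037  0.0523] level [-0.79 -0.76  0.01] turn -0.2 n 2
[-0.005,0.001,0.026,-0.4,-0.4,-0.1],[-0.005,0.001,0.026,-0.4,-0.4,-0.1],
```

```bash
python3 -m pendant '[[-0.005,0.001,0.026,-0.4,-0.4,0],[-0.004,0,0.026,-0.4,-0.4,0],[0,0,0,0,0,0],[0,0,0,0,0,0]]'; python3 go.py .622 .306 .118 165 14
```

```text
clock: 12.07
tcp_pos: [0.5061, 0.2902, 0.1148]
tool_rot: [-3.14, -0.001, 2.878]
ft_force: [-0.3, -0.2, 0.2]
finger_gap: 0.013
yaw 164.9 toolz [-0.001 -0.001] tcp [0.5061 0.2902 0.1148] F [-0.3 -0.2  0.2] gap 1.1 t 12.0667 j7 0.75
toolshift [-0.1078  0.0455 -0.0033] level [-0.09 -0.05  0.  ] turn -0.1 n 9
[-0.012,0.005,-0.000,-0.0,-0.0,-0.0],[-0.012,0.005,-0.000,-0.0,-0.0,-0.0],[-0.012,0.005,-0.000,-0.0,-0.0,-0.0],[-0.012,0.005,-0.000,-0.0,-0.0,-0.0],[-0.012,0.005,-0.000,-0.0,-0.0,-0.0],[-0.012,0.005,-0.000,-0.0,-0.0,-0.0],[-0.012,0.005,-0.000,-0.0,-0.0,-0.0],[-0.012,0.005,-0.000,-0.0,-0.0,-0.0],[-0.012,0.005,-0.000,-0.0,-0.0,-0.0],
```

```bash
python3 -m pendant '[[-0.012,0.005,0,0,0,0],[-0.012,0.005,0,0,0,0],[-0.012,0.005,0,0,0,0],[-0.012,0.005,0,0,0,0],[-0.012,0.005,0,0,0,0],[-0.012,0.005,0,0,0,0],[-0.012,0.005,0,0,0,0],[-0.011,0.005,0,0,0,0]]'; python3 -m pendant '[[-0.006,0.003,0,0,0,0],[-0.006,0.003,0,0,0,0],[0,0,0,0,0,0]]'
python3 - <<'E'
from m import *
for n in ['scene','side']:
    c=cap(n);P=cloud(c);H=hsv(c);q=P.reshape(-1,3);h=H.reshape(-1,3)
    y=q[(np.hypot(q[:,0]-.62,q[:,1]-.3)<.12)&(q[:,2]>.1)&(abs(h[:,0]-28)<6)&(h[:,1]>150)]
    if len(y): print('ball',y.mean(0),y.min(0),y.max(0),len(y))
E
python3 needle.py
```

```text
clock: 12.73
tcp_pos: [0.6126, 0.3006, 0.1226]
tool_rot: [-3.138, -0.003, 2.874]
ft_force: [-0.6, -0.6, -1.1]
finger_gap: 0.008
clock: 12.98
tcp_pos: [0.6205, 0.3004, 0.1228]
tool_rot: [-3.127, -0.02, 2.872]
ft_force: [-2.5, -3.2, -0.4]
finger_gap: 0.001
ball [0.6474 0.3067 0.131 ] [0.6342 0.2941 0.1192] [0.6591 0.3229 0.1407] 66
ball [0.6443 0.3009 0.1281] [0.6378 0.2932 0.1207] [0.6519 0.3063 0.1339] 23
crank(tool) 88.1 r 0.1028 t 13.0833
{'scene': (np.float64(1.208), array([0.7743, 0.2105]), 37.5, 6, np.float64(0.029)), 'wrist': None}
```

```bash
python3 -m pendant '[[-0.006,0.002,0,0,0,0],[-0.006,0.002,0,0,0,0],[-0.006,0.002,0,0,0,0]]'; python3 -m pendant '[[-0.008,0.003,0,0,0,0],[-0.010,0.004,0,0,0,0]]';  python3 - <<'E'
from m import *
for n in ['scene','side']:
    c=cap(n);P=cloud(c);H=hsv(c);q=P.reshape(-1,3);h=H.reshape(-1,3)
    y=q[(np.hypot(q[:,0]-.62,q[:,1]-.3)<.12)&(q[:,2]>.1)&(abs(h[:,0]-28)<6)&(h[:,1]>150)]
    if len(y): print('ball',y.mean(0),y.min(0),y.max(0),len(y))
E
```

```text
clock: 13.43
tcp_pos: [0.6224, 0.3005, 0.1222]
tool_rot: [-3.11, -0.053, 2.876]
ft_force: [-32.6, -8.7, 18.1]
finger_gap: 0.007
clock: 13.6
tcp_pos: [0.6234, 0.301, 0.1223]
tool_rot: [-3.091, -0.091, 2.879]
ft_force: [-60.3, -18.2, 34.1]
finger_gap: 0.0
ball [0.6481 0.3071 0.1307] [0.6372 0.2978 0.1173] [0.6572 0.3232 0.1402] 63
ball [0.6473 0.3027 0.1293] [0.6412 0.2959 0.1204] [0.656  0.3136 0.1367] 25
```

```bash
python3 -m pendant '[[0.015,-0.005,0,0,0,0],[0.02,-0.008,0,-1,-1.5,0],[0.01,-0.004,-0.03,-1,-1.5,0],[0,0,-0.03,0,0,0],[0,0,0,0,0,0]]' 0.05 30; python3 needle.py
python3 - <<'E'
from m import *
for n in ['scene','side']:
    c=cap(n);P=cloud(c);H=hsv(c);q=P.reshape(-1,3);h=H.reshape(-1,3)
    y=q[(np.hypot(q[:,0]-.62,q[:,1]-.3)<.12)&(q[:,2]>.1)&(abs(h[:,0]-28)<6)&(h[:,1]>150)]
    if len(y): print('ball',y.mean(0),len(y))
    orange(c,P,n)
E
python3 go.py .479 .281 .16 160.5 40
```

```text
clock: 14.12
tcp_pos: [0.5739, 0.2908, 0.1888]
tool_rot: [-3.114, -0.046, 2.877]
ft_force: [1.0, 0.4, 1.3]
finger_gap: 0.298
crank(tool) 114.2 r 0.1084 t 14.1167
{'scene': (np.float64(1.193), array([0.7748, 0.2102]), 37.7, 6, np.float64(0.03)), 'wrist': None}
ball [0.647  0.3071 0.1307] 69
scene tab 24 [372. 185.] top [0.4796 0.2811 0.0454] 0.04832105436031884 plate 84 [0.4643 0.2813 0.0073] [468.  284.   42.6 111.3  71.6]
   dir tab->plate 179.4
scene tab 33 [265. 256.] top [ 0.4781 -0.1146  0.0485] 0.05161184737659057 plate 48 [ 0.4616 -0.1015  0.0097] [ 456.3 -101.7   41.7   82.9   53.3]
   dir tab->plate 141.5
scene tab 37 [213. 286.] top [ 0.4651 -0.2734  0.0469] 0.05027462610400874 plate 99 [ 0.4533 -0.2582  0.0089] [ 447.1 -257.3   45.6   82.1   44.2]
   dir tab->plate 127.6
ball [0.6411 0.3051 0.1316] 64
side tab 41 [256. 201.] top [0.4789 0.2807 0.0468] 0.04971173385441119 plate 119 [0.4563 0.2868 0.0082] [471.  288.8 114.6  74.3   0.9]
   dir tab->plate 165.0
side tab 67 [310. 300.] top [ 0.4754 -0.1162  0.0466] 0.049359999098757226 plate 276 [ 0.469  -0.109   0.0081] [ 484.9 -101.3   81.7  145.    70. ]
   dir tab->plate 132.1
side tab 81 [333. 354.] top [ 0.4633 -0.2738  0.0463] 0.04892119333570477 plate 345 [ 0.4444 -0.2616  0.0077] [ 444.7 -256.9   45.4   84.8   45.5]
   dir tab->plate 147.2
yaw 164.8 toolz [-0.058 -0.019] tcp [0.5725 0.2899 0.1819] F [-0.4  0.3  0.3] gap 41.8 t 14.3167 j7 0.83
toolshift [ 0.0867 -0.0322  0.0274] level [-1.91 -2.92  0.05] turn 4.3 n 3
[0.029,-0.011,0.007,-0.6,-1.0,1.4],[0.029,-0.012,0.007,-0.6,-1.0,1.4],[0.029,-0.012,0.007,-0.6,-1.0,1.4],
```

```bash
python3 -m pendant '[[0.029,-0.011,0.01,-0.6,-1,1.4],[0.029,-0.012,0.01,-0.6,-1,1.4],[0.029,-0.012,0.01,-0.6,-1,1.4],[0,0,0,0,0,0]]'; python3 go.py .479 .281 .12 160.5 40;  python3 -m pendant '[[0,0,0,0,0,0]]'; python3 go.py .479 .281 .1 160.5 40
python3 - <<'E'
from m import *
s=observe();c=cap('wrist');P=cloud(c);orange(c,P,'wrist');cv2.imwrite('pics/w3.png',c['img']);print(s['tcp_pos'],observe()['tcp_pos'])
E
```

```text
clock: 14.65
tcp_pos: [0.4734, 0.2766, 0.1454]
tool_rot: [-3.126, -0.002, 2.797]
ft_force: [-0.4, 0.6, -0.9]
finger_gap: 0.57
yaw 160.3 toolz [-0.007 -0.014] tcp [0.4734 0.2766 0.1454] F [-0.4  0.6 -0.9] gap 49.6 t 14.65 j7 0.64
toolshift [-0.0038  0.0064  0.0253] level [-0.87 -0.09  0.  ] turn -0.2 n 1
[-0.004,0.006,0.025,-0.9,-0.1,-0.2],
clock: 14.73
tcp_pos: [0.4717, 0.2761, 0.1442]
tool_rot: [-3.124, -0.003, 2.798]
ft_force: [0.9, -0.2, 1.4]
finger_gap: 0.568
yaw 160.3 toolz [-0.009 -0.015] tcp [0.4717 0.2761 0.1442] F [ 0.9 -0.2  1.4] gap 49.5 t 14.7333 j7 0.64
toolshift [-0.0053  0.0079  0.0441] level [-0.99 -0.18  0.  ] turn -0.2 n 2
[-0.003,0.004,0.022,-0.5,-0.1,-0.1],[-0.003,0.004,0.022,-0.5,-0.1,-0.1],
[0.4717 0.2761 0.1442] [0.4714 0.276  0.1437]
```

View pics/w3.png

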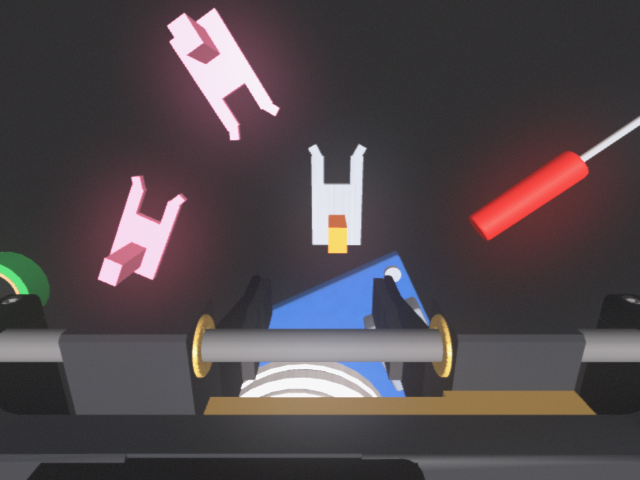

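```bash
cat > wr.py <<'E'
from m import *
def wtab(near=None,zt=.046):
    s=observe(); c=cap('wrist'); P=cloud(c); H=hsv(c)
    m=(H[...,0]>8)&(H[...,0]<32)&(H[...,1]>130)&(abs(P[...,2]-zt)<.006)
    n,L,st,ce=cv2.connectedComponentsWithStats(m.astype(np.uint8)); M=rot(s)
    for i in range(1,n):
        if st[i,4]<40: continue
        t=np.nanmean(P[L==i],0); print('wtab',t,st[i,4],ce[i].round(), rect(P[L==i]),'rel tool',(M.T@(t-s['tcp_pos'])).round(4))
        q=P.reshape(-1,3); h=H.reshape(-1,3)
        mm=((np.hypot(P[...,0]-t[0],P[...,1]-t[1])<.08)&(abs(P[...,2]-t[2]+.040)<.004)&(H[...,1]<80)&(H[...,2]>100)).astype(np.uint8)
        n2,L2,s2,_=cv2.connectedComponentsWithStats(mm)
        if n2>1:
            j=1+np.argmax(s2[1:,4]); b=P[L2==j]; r=rect(b); v=r[:2]/1000-t[:2]
            print('  plate',r,'dir',np.degrees(np.arctan2(v[1],v[0])).round(1))
    cv2.imwrite('pics/wlast.png',c['img'])
if __name__=='__main__':
    import sys; wtab(zt=float(sys.argv[1]) if len(sys.argv)>1 else .046)
E
python3 wr.py
```

```text
wtab [0.4781 0.2851 0.0444] 450 [338. 240.] [478.4 285.1  12.9  20.8  70.7] rel tool [-0.0037  0.0127  0.0991]
  plate [454.6 293.7  46.   85.3  70.6] dir 160.0
```

```bash
python3 go.py .4785 .283 .06 160.5; python3 -m pendant '[[-0.003,0.005,0.03,-0.5,-0.1,0],[-0.003,0.004,0.03,-0.5,-0.1,0],[0,0,0.02,0,0,0],[0,0,0,0,0,0]]'; python3 wr.py; python3 go.py .4785 .283 .014 160.5
```

```text
yaw 160.3 toolz [-0.009 -0.015] tcp [0.4728 0.2764 0.1446] F [ 1.1 -0.1  0.6] gap 50.0 t 14.8333 j7 0.64
toolshift [-0.0034  0.0096  0.0844] level [-0.98 -0.17  0.  ] turn -0.2 n 3
[-0.001,0.003,0.028,-0.3,-0.1,-0.1],[-0.001,0.003,0.028,-0.3,-0.1,-0.1],[-0.001,0.003,0.028,-0.3,-0.1,-0.1],
clock: 15.17
tcp_pos: [0.4885, 0.2842, 0.0643]
tool_rot: [3.135, 0.006, 2.796]
ft_force: [-0.9, -0.0, -0.6]
finger_gap: 0.572
wtab [0.4781 0.2853 0.0445] 947 [315. 262.] [478.4 284.9  14.   20.9  71.6] rel tool [ 0.0103 -0.0027  0.0197]
  plate [454.5 293.3  46.3  85.7  70.2] dir 161.1
yaw 160.2 toolz [0.009 0.005] tcp [0.4893 0.2846 0.0662] F [-0.3  0.1 -0.2] gap 50.1 t 15.2167 j7 0.67
toolshift [ 0.01   -0.0056  0.0521] level [0.46 0.39 0.  ] turn -0.3 n 2
[0.005,-0.003,0.026,0.2,0.2,-0.2],[0.005,-0.003,0.026,0.2,0.2,-0.2],
```

```bash
python3 -m pendant '[[0.006,-0.002,0.02,0.2,0.2,0],[0.005,-0.001,0.02,0.2,0.2,0],[0,0,0.008,0,0,0],[0,0,0,0,0,0]]'; python3 go.py .478 .2845 .013 160.5
```

```text
clock: 15.55
tcp_pos: [0.4848, 0.2878, 0.0227]
tool_rot: [3.135, 0.005, 2.793]
ft_force: [0.2, -0.1, -0.2]
finger_gap: 0.572
yaw 160.0 toolz [0.007 0.005] tcp [0.4848 0.2878 0.0227] F [ 0.2 -0.1 -0.2] gap 49.8 t 15.55 j7 0.67
toolshift [ 0.0053 -0.0055  0.0096] level [0.41 0.29 0.  ] turn -0.5 n 1
[0.005,-0.005,0.010,0.4,0.3,-0.5],
```

```bash
python3 -m pendant '[[0.005,-0.003,0.008,0.4,0.3,-0.5],[0.002,0,0,0,0,0]]'; python3 -m pendant '[[0,0,0,0,0,0],[0,0,0,0,0,0],[0,0,0,0,0,0],[0,0,0,0,0,0],[0,0,0,0,0,0],[0,0,0,0,0,0],[0,0,0,0,0,0]]' 0 40;  python3 go.py .478 .2845 .1 160.5
```

```text
clock: 15.72
tcp_pos: [0.4792, 0.2878, 0.0166]
tool_rot: [3.14, 0.002, 2.802]
ft_force: [-0.6, 0.2, -1.3]
finger_gap: 0.577
clock: 16.3
tcp_pos: [0.4813, 0.2891, 0.0206]
tool_rot: [3.135, 0.005, 2.802]
ft_force: [0.5, 0.5, -1.4]
finger_gap: 0.155
yaw 160.5 toolz [0.006 0.004] tcp [0.4813 0.2891 0.0206] F [ 0.5  0.5 -1.4] gap 13.5 t 16.3 j7 0.67
toolshift [ 0.0012 -0.0049 -0.0795] level [0.36 0.27 0.  ] turn 0.0 n 2
[0.001,-0.003,-0.040,0.2,0.1,0.0],[0.001,-0.003,-0.040,0.2,0.1,0.0],
```

```bash
python3 -m pendant '[[0,-0.003,-0.03,0.2,0.1,0],[0,-0.002,-0.03,0.2,0.1,0],[0,0,-0.03,0,0,0],[0,0,-0.03,0,0,0],[0,0,0,0,0,0]]'; python3 go.py .515 -.109 .14 4.3 40 1; python3 -m pendant '[[0,0,0,0,0,0]]'; python3 go.py .515 -.109 .14 4.3 40 1
```

```text
clock: 16.72
tcp_pos: [0.4771, 0.2825, 0.1427]
tool_rot: [-3.134, -0.003, 2.802]
ft_force: [2.1, 0.8, -1.2]
finger_gap: 0.156
yaw 160.5 toolz [-0.005 -0.006] tcp [0.4771 0.2825 0.1427] F [ 2.1  0.8 -1.2] gap 13.6 t 16.7167 j7 0.65
toolshift [-0.1663 -0.3564  0.0048] level [-0.41 -0.16  0.  ] turn 156.2 n 23
[-0.007,-0.015,0.000,-0.0,-0.0,6.8],[-0.009,-0.015,0.000,-0.0,-0.0,6.8],[-0.011,-0.013,0.000,-0.0,-0.0,6.8],[-0.012,-0.012,0.000,-0.0,-0.0,6.8],[-0.014,-0.010,0.000,-0.0,-0.0,6.8],[-0.015,-0.009,0.000,-0.0,-0.0,6.8],[-0.016,-0.007,0.000,-0.0,-0.0,6.8],[-0.016,-0.005,0.000,-0.0,-0.0,6.8],[-0.017,-0.003,0.000,-0.0,-0.0,6.8],[-0.017,-0.001,0.000,-0.0,-0.0,6.8],[-0.017,0.001,0.000,-0.0,-0.0,6.8],[-0.017,0.003,0.000,-0.0,-0.0,6.8],[-0.016,0.005,0.000,-0.0,-0.0,6.8],[-0.016,0.007,0.000,-0.0,-0.0,6.8],[-0.015,0.009,0.000,-0.0,-0.0,6.8],[-0.014,0.010,0.000,-0.0,-0.0,6.8],[-0.012,0.012,0.000,-0.0,-0.0,6.8],[-0.011,0.013,0.000,-0.0,-0.0,6.8],[-0.009,0.014,0.000,-0.0,-0.0,6.8],[-0.007,0.015,0.000,-0.0,-0.0,6.8],[-0.006,0.016,0.000,-0.0,-0.0,6.8],[-0.004,0.017,0.000,-0.0,-0.0,6.8],[-0.002,0.0
[... 446 characters left out ...]
,-0.012,0.000,-0.0,-0.0,6.8],[-0.014,-0.011,0.000,-0.0,-0.0,6.8],[-0.015,-0.009,0.000,-0.0,-0.0,6.8],[-0.016,-0.007,0.000,-0.0,-0.0,6.8],[-0.016,-0.005,0.000,-0.0,-0.0,6.8],[-0.017,-0.003,0.000,-0.0,-0.0,6.8],[-0.017,-0.001,0.000,-0.0,-0.0,6.8],[-0.017,0.001,0.000,-0.0,-0.0,6.8],[-0.017,0.003,0.000,-0.0,-0.0,6.8],[-0.016,0.005,0.000,-0.0,-0.0,6.8],[-0.016,0.007,0.000,-0.0,-0.0,6.8],[-0.015,0.009,0.000,-0.0,-0.0,6.8],[-0.014,0.010,0.000,-0.0,-0.0,6.8],[-0.012,0.012,0.000,-0.0,-0.0,6.8],[-0.011,0.013,0.000,-0.0,-0.0,6.8],[-0.009,0.014,0.000,-0.0,-0.0,6.8],[-0.007,0.015,0.000,-0.0,-0.0,6.8],[-0.006,0.016,0.000,-0.0,-0.0,6.8],[-0.004,0.017,0.000,-0.0,-0.0,6.8],[-0.002,0.017,0.000,-0.0,-0.0,6.8],
```

```bash
python3 -m pendant '[[-0.007,-0.016,0,0,0,6.8],[-0.009,-0.015,0,0,0,6.8],[-0.011,-0.013,0,0,0,6.8],[-0.012,-0.012,0,0,0,6.8],[-0.014,-0.011,0,0,0,6.8],[-0.015,-0.009,0,0,0,6.8],[-0.016,-0.007,0,0,0,6.8],[-0.016,-0.005,0,0,0,6.8],[-0.017,-0.003,0,0,0,6.8],[-0.017,-0.001,0,0,0,6.8],[-0.017,0.001,0,0,0,6.8],[-0.017,0.003,0,0,0,6.8]]'; python3 go.py .515 -.109 .14 4.3 40 1
```

```text
clock: 17.8
tcp_pos: [0.4868, 0.0698, 0.1325]
tool_rot: [-3.127, 0.014, 1.321]
ft_force: [0.2, 0.3, -1.0]
finger_gap: 0.159
yaw 75.7 toolz [-0.018 -0.01 ] tcp [0.4868 0.0698 0.1325] F [ 0.2  0.3 -1. ] gap 13.8 t 17.8 j7 -0.44
toolshift [-0.1664  0.0714 -0.0062] level [-0.83  0.82 -0.01] turn 71.4 n 11
[-0.015,0.007,-0.001,-0.1,0.1,6.5],[-0.014,0.008,-0.001,-0.1,0.1,6.5],[-0.013,0.010,-0.001,-0.1,0.1,6.5],[-0.012,0.011,-0.001,-0.1,0.1,6.5],[-0.011,0.012,-0.001,-0.1,0.1,6.5],[-0.009,0.014,-0.001,-0.1,0.1,6.5],[-0.008,0.015,-0.001,-0.1,0.1,6.5],[-0.006,0.015,-0.001,-0.1,0.1,6.5],[-0.004,0.016,-0.001,-0.1,0.1,6.5],[-0.002,0.016,-0.001,-0.1,0.1,6.5],[-0.001,0.016,-0.001,-0.1,0.1,6.5],
```

```bash
python3 -m pendant '[[-0.015,0.007,-0.001,-0.1,0.1,6.5],[-0.014,0.008,-0.001,-0.1,0.1,6.5],[-0.013,0.010,-0.001,-0.1,0.1,6.5],[-0.012,0.011,-0.001,-0.1,0.1,6.5],[-0.011,0.012,-0.001,-0.1,0.1,6.5],[-0.009,0.014,-0.001,-0.1,0.1,6.5],[-0.008,0.015,-0.001,-0.1,0.1,6.5],[-0.006,0.015,-0.001,-0.1,0.1,6.5],[-0.004,0.016,-0.001,-0.1,0.1,6.5],[-0.002,0.016,-0.001,-0.1,0.1,6.5],[-0.001,0.016,-0.001,-0.1,0.1,6.5],[0,0,0,0,0,0]]'; python3 go.py .515 -.109 .14 4.3 40; python3 wr.py .15
python3 - <<'E'
from m import *
for n in ['scene','side']:
    c=cap(n);P=cloud(c);orange(c,P,n); cv2.imwrite(f'pics/{n}4.png',c['img'])
print(observe()['tcp_pos'])
E
```

```text
clock: 18.8
tcp_pos: [0.5025, -0.1222, 0.1331]
tool_rot: [3.121, 0.008, -0.003]
ft_force: [-0.1, -1.2, -1.2]
finger_gap: 0.159
yaw -0.2 toolz [-0.009 -0.021] tcp [ 0.5025 -0.1222  0.1331] F [-0.1 -1.2 -1.2] gap 13.8 t 18.8 j7 -1.32
toolshift [ 0.0124 -0.0131 -0.0072] level [1.18 0.49 0.01] turn -4.5 n 1
[0.012,-0.013,-0.007,1.2,0.5,-4.5],
wtab [ 0.5145 -0.1211  0.1502] 396 [321. 292.] [ 514.4 -121.3   14.3    2.6   85.2] rel tool [ 0.0118 -0.0008 -0.0172]
  plate [ 544.4 -110.6    8.7    0.4    2.3] dir 19.4
scene tab 15 [176. 260.] top [ 0.3323 -0.2975  0.0458] 0.04844523476924787 plate 4 [ 0.3174 -0.2614  0.0068] 
scene tab 37 [213. 286.] top [ 0.4653 -0.2732  0.0478] 0.05018828774057891 plate 97 [ 0.453  -0.2596  0.0084] [ 459.3 -262.6   63.2  122.6   67.1]
   dir tab->plate 132.1
side tab 69 [310. 300.] top [ 0.4758 -0.116   0.0472] 0.04945377390929706 plate 277 [ 0.4684 -0.1094  0.0082] [ 483.9 -102.6   81.1  144.8   71.5]
   dir tab->plate 138.1
side tab 80 [333. 354.] top [ 0.4629 -0.2743  0.0462] 0.04886362221689108 plate 332 [ 0.4456 -0.2611  0.0076] [ 445.  -257.    45.8   85.8   44.4]
   dir tab->plate 142.9
[ 0.5028 -0.1182  0.1329]
```

View pics/wlast.png

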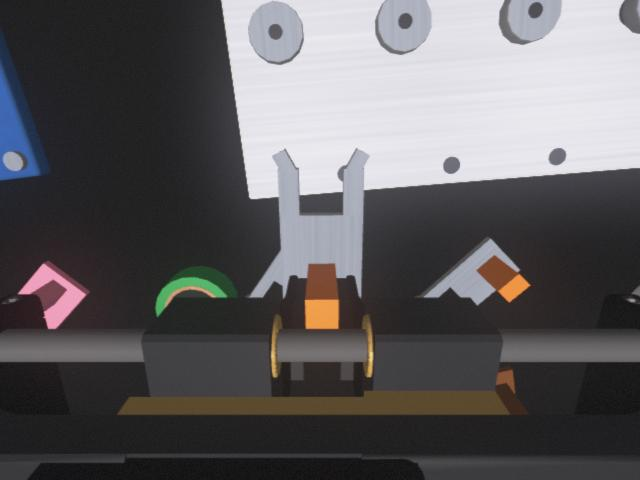

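```bash
cat > rel.py <<'E'
from m import *
def rel(bz=None,save=None):
    s=observe(); c=cap('wrist'); P=cloud(c); M=rot(s); T=(P-s['tcp_pos'])@M   # tool frame
    H=hsv(c)
    # held plate: tool x 0.005..0.09, |y|<.03, tool z (down) within plate band
    zp=-.0+T[...,2]
    m=(T[...,0]>.018)&(T[...,0]<.085)&(abs(T[...,1])<.03)&(zp>.002)&(zp<.03)&(H[...,1]<90)
    if bz: m&=P[...,2]>bz
    t=T[m]
    if len(t)>50:
        A=np.c_[t[:,0],t[:,1],np.ones(len(t))]; q,*_=np.linalg.lstsq(A,t[:,2],rcond=None)
        lo=t[t[:,0]<.04]; hi=t[(t[:,0]>.045)]
        print('plate n',len(t),'topz at x=.03',round(q[0]*.03+q[2],4),'slope x',q[0].round(3),'y',q[1].round(3),'xmax',np.percentile(t[:,0],99.5).round(4),'ymid back',((np.percentile(lo[:,1],1)+np.percentile(lo[:,1],99))/2).round(4) if len(lo)>20 else '','front',((np.percentile(hi[:,1],1)+np.percentile(hi[:,1],99))/2).round(4) if len(hi)>20 else '')
    k=(abs(P[...,2]-.062)<.005)&(P[...,0]>.58)&(P[...,1]<-.05)&(P[...,1]>-.4)
    n,L,st,ce=cv2.connectedComponentsWithStats(k.astype(np.uint8))
    for i in range(1,n):
        if st[i,4]>150:
            r=rect(P[L==i]); (cx,cy),rr=cv2.minEnclosingCircle((P[L==i][:,:2]*1000).astype(np.float32)); p=np.array([cx/1000,cy/1000,.062]); print('head',r,'circ',np.round([cx,cy,rr],1),'tool',(M.T@(p-s['tcp_pos'])).round(4),'z',np.nanmedian(P[L==i][:,2]).round(4))
    b=P[(abs(P[...,2]-.04)<.004)&(P[...,0]>.5)&(P[...,1]<-.05)]
    if len(b)>50: print('blocktop z',np.median(b[:,2]).round(4))
    if save: cv2.imwrite(save,c['img'])
    print('tcp',s['tcp_pos'].round(4),'yaw',np.degrees(np.arctan2(M[1,0],M[0,0])).round(2),'gap',round(s['finger_gap']*87,1))
if __name__=='__main__':
    import sys; rel(save=sys.argv[1] if len(sys.argv)>1 else None)
E
python3 -m pendant '[[0.006,-0.007,-0.003,0.6,0.3,-2.2],[0.006,-0.006,-0.003,0.6,0.3,-2.2],[0,0,0,0,0,0],[0,0,0,0,0,0]]'; python3 rel.py; python3 go.py .515 -.109 .14 4.3 40
```

```text
clock: 19.28
tcp_pos: [0.5139, -0.0999, 0.137]
tool_rot: [-3.137, 0.002, 0.103]
ft_force: [0.1, -1.1, -0.9]
finger_gap: 0.16
plate n 5772 topz at x=.03 0.0158 slope x 0.003 y 0.003 xmax 0.0693 ymid back -0.0009 front -0.0012
head [633.2 -97.   31.4  31.    3.2] circ [633.2 -97.1  15.9] tool [0.1191 0.0097 0.0747] z 0.0606
head [ 638.9 -170.5   31.3   31.2   83.4] circ [ 638.8 -170.6   16. ] tool [0.1171 0.0834 0.0743] z 0.0606
head [ 644.3 -243.7   31.7   31.4   77.9] circ [ 644.3 -244.4   16.7] tool [0.115  0.1575 0.074 ] z 0.0605
blocktop z 0.0387
tcp [ 0.5139 -0.0999  0.137 ] yaw 5.89 gap 13.9
yaw 5.9 toolz [-0.003  0.005] tcp [ 0.5139 -0.0998  0.137 ] F [-0.6  0.9 -0.8] gap 13.8 t 19.3333 j7 -1.23
toolshift [ 0.0001  0.0092 -0.0031] level [-0.29  0.12 -0.  ] turn 1.6 n 1
[0.000,0.009,-0.003,-0.3,0.1,1.6],
```

```bash
python3 go.py .5266 -.1061 .085 4.3 ; python3 -m pendant '[[0.006,0.004,0.025,-0.1,0.1,0.8],[0.006,0.004,0.025,-0.1,0.1,0.8],[0,0,0,0,0,0],[0,0,0,0,0,0]]'; python3 rel.py; python3 go.py .5266 -.1061 .063 4.3
```

```text
yaw 5.9 toolz [-0.003  0.005] tcp [ 0.5139 -0.0998  0.137 ] F [-0.6  0.9 -0.8] gap 13.8 t 19.3333 j7 -1.23
toolshift [0.012  0.0078 0.0519] level [-0.29  0.12 -0.  ] turn 1.6 n 2
[0.006,0.004,0.026,-0.1,0.1,0.8],[0.006,0.004,0.026,-0.1,0.1,0.8],
clock: 19.67
tcp_pos: [0.5269, -0.1056, 0.086]
tool_rot: [-3.141, -0.003, 0.075]
ft_force: [0.5, -0.1, 0.0]
finger_gap: 0.16
plate n 5751 topz at x=.03 0.0158 slope x 0.002 y 0.002 xmax 0.0693 ymid back -0.0009 front -0.0012
head [633.5 -97.   31.6  31.3  30.1] circ [633.5 -97.   16. ] tool [ 0.1069 -0.0006  0.0243] z 0.0606
head [ 638.8 -170.4   31.6   31.    79.6] circ [ 638.8 -170.5   16. ] tool [0.1066 0.0732 0.0242] z 0.0606
head [ 642.2 -237.8   31.2   19.2   18.6] circ [ 643.9 -243.    16. ] tool [0.1063 0.1458 0.0241] z 0.0605
blocktop z 0.0387
tcp [ 0.5269 -0.1056  0.086 ] yaw 4.31 gap 14.0
yaw 4.3 toolz [0.002 0.002] tcp [ 0.5267 -0.1054  0.086 ] F [-1.1  1.3 -1.4] gap 13.7 t 19.7167 j7 -1.2
toolshift [-0.0002  0.0007  0.023 ] level [-0.08 -0.13  0.  ] turn 0.0 n 1
[-0.000,0.001,0.023,-0.1,-0.1,0.0],
```

Excellent alignment. Descend, then slide.

```bash
python3 -m pendant '[[0,0,0.012,0,0,0],[0,0.001,0.011,0,0,0],[0,0,0,0,0,0],[0,0,0,0,0,0]]'; python3 rel.py; python3 go.py .586 -.1016 .062 4.3 8
```

```text
clock: 20.05
tcp_pos: [0.5275, -0.106, 0.0635]
tool_rot: [-3.14, -0.005, 0.076]
ft_force: [0.3, 0.6, -1.1]
finger_gap: 0.154
plate n 15618 topz at x=.03 0.0188 slope x 0.128 y 0.011 xmax 0.0848 ymid back -0.0 front 0.0
head [633.5 -97.   31.3  31.3  80.2] circ [633.4 -96.9  16. ] tool [ 0.1063 -0.0009  0.0021] z 0.0606
head [ 638.8 -170.5   31.4   31.3   88.6] circ [ 638.8 -170.6   16.1] tool [0.1061 0.0729 0.002 ] z 0.0606
head [ 639.7 -230.1   16.5    3.7   19.1] circ [ 640.3 -231.6    8.3] tool [0.1029 0.1338 0.0018] z 0.0582
blocktop z 0.0387
tcp [ 0.5275 -0.106   0.0635] yaw 4.38 gap 13.4
yaw 4.4 toolz [0.005 0.002] tcp [ 0.5274 -0.106   0.0635] F [-0.7  0.2 -1.3] gap 13.4 t 20.1 j7 -1.17
toolshift [0.0588 0.0001 0.0018] level [-0.12 -0.3   0.  ] turn 0.1 n 8
[0.007,0.000,0.000,-0.0,-0.0,0.0],[0.007,0.000,0.000,-0.0,-0.0,0.0],[0.007,0.000,0.000,-0.0,-0.0,0.0],[0.007,0.000,0.000,-0.0,-0.0,0.0],[0.007,0.000,0.000,-0.0,-0.0,0.0],[0.007,0.000,0.000,-0.0,-0.0,0.0],[0.007,0.000,0.000,-0.0,-0.0,0.0],[0.007,0.000,0.000,-0.0,-0.0,0.0],
```

```bash
python3 -m pendant '[[0.004,0,0.0015,0,-0.2,0],[0.007,0,0,0,0,0],[0.007,0,0,0,0,0],[0.007,0,0,0,0,0],[0.006,0,0,0,0,0]]'; python3 go.py .586 -.1016 .062 4.3 8
```

```text
clock: 20.52
tcp_pos: [0.5616, -0.1032, 0.0634]
tool_rot: [-3.139, -0.004, 0.077]
ft_force: [0.2, -0.0, -1.5]
finger_gap: 0.156
yaw 4.4 toolz [0.003 0.003] tcp [ 0.5616 -0.1032  0.0634] F [ 0.2 -0.  -1.5] gap 13.6 t 20.5167 j7 -1.16
toolshift [0.0245 0.0003 0.0014] level [-0.16 -0.21  0.  ] turn 0.1 n 4
[0.006,0.000,0.000,-0.0,-0.1,0.0],[0.006,0.000,0.000,-0.0,-0.1,0.0],[0.006,0.000,0.000,-0.0,-0.1,0.0],[0.006,0.000,0.000,-0.0,-0.1,0.0],
```

```bash
python3 -m pendant '[[0.006,0,0.001,0,0,0],[0.006,0,0.001,0,0,0],[0.006,0,0,0,0,0],[0.005,0,0,0,0,0]]'; python3 go.py .586 -.1016 .062 4.3 8;  python3 -m pendant '[[0.003,0,0,0,0,0],[0.002,0,0,0,0,0]]'; python3 go.py .586 -.1016 .062 4.3 8
```

```text
clock: 20.85
tcp_pos: [0.5874, -0.1011, 0.0611]
tool_rot: [-3.139, -0.002, 0.077]
ft_force: [-26.0, -0.7, 13.6]
finger_gap: 0.157
yaw 4.4 toolz [0.002 0.003] tcp [ 0.5874 -0.1011  0.0611] F [-26.   -0.7  13.6] gap 13.6 t 20.85 j7 -1.16
toolshift [-0.0014  0.0004 -0.0009] level [-0.14 -0.14  0.  ] turn 0.1 n 1
[-0.001,0.000,-0.001,-0.1,-0.1,0.1],
clock: 21.02
tcp_pos: [0.5873, -0.1009, 0.0604]
tool_rot: [-3.136, 0.012, 0.077]
ft_force: [-13.7, 2.6, 16.2]
finger_gap: 0.156
yaw 4.4 toolz [-0.012  0.005] tcp [ 0.5873 -0.1009  0.0604] F [-13.7   2.6  16.2] gap 13.6 t 21.0167 j7 -1.15
toolshift [-0.0013  0.0006 -0.0016] level [-0.32  0.67 -0.  ] turn 0.1 n 1
[-0.001,0.001,-0.002,-0.3,0.7,0.1],
```

```bash
python3 -m pendant '[[0,0,0,0,0,0],[0,0,0,0,0,0],[0,0,0,-0.3,0.5,0],[0,0,-0.03,0,0,0],[0,0,-0.03,0,0,0],[-0.02,0,-0.02,0,0,0],[0,0,0,0,0,0]]' 0.04; python3 go.py .476 -.1145 .14 144 40; python3 wr.py .086;  python3 - <<'E'
from m import *
for n in ['scene','side']:
    c=cap(n);P=cloud(c);orange(c,P,n); cv2.imwrite(f'pics/{n}5.png',c['img'])
E
```

```text
clock: 21.6
tcp_pos: [0.5677, -0.1031, 0.1421]
tool_rot: [3.139, 0.004, 0.076]
ft_force: [-0.0, -0.6, 0.0]
finger_gap: 0.453
yaw 4.4 toolz [-0.004 -0.002] tcp [ 0.5677 -0.1031  0.1421] F [-0.  -0.6  0. ] gap 39.4 t 21.6 j7 -1.21
toolshift [-0.0923  0.0044  0.0025] level [0.12 0.23 0.  ] turn -139.6 n 20
[-0.005,0.000,0.000,0.0,0.0,-7.0],[-0.005,-0.000,0.000,0.0,0.0,-7.0],[-0.005,-0.001,0.000,0.0,0.0,-7.0],[-0.004,-0.001,0.000,0.0,0.0,-7.0],[-0.004,-0.002,0.000,0.0,0.0,-7.0],[-0.004,-0.002,0.000,0.0,0.0,-7.0],[-0.004,-0.003,0.000,0.0,0.0,-7.0],[-0.003,-0.003,0.000,0.0,0.0,-7.0],[-0.003,-0.004,0.000,0.0,0.0,-7.0],[-0.002,-0.004,0.000,0.0,0.0,-7.0],[-0.002,-0.004,0.000,0.0,0.0,-7.0],[-0.001,-0.004,0.000,0.0,0.0,-7.0],[-0.001,-0.005,0.000,0.0,0.0,-7.0],[-0.000,-0.005,0.000,0.0,0.0,-7.0],[0.000,-0.005,0.000,0.0,0.0,-7.0],[0.001,-0.005,0.000,0.0,0.0,-7.0],[0.002,-0.004,0.000,0.0,0.0,-7.0],[0.002,-0.004,0.000,0.0,0.0,-7.0],[0.003,-0.004,0.000,0.0,0.0,-7.0],[0.003,-0.004,0.000,0.0,0.0,-7.0],
wtab [ 0.5892 -0.1002  0.0846] 605 [320. 223.] [ 589.1 -100.    19.7   12.5    4.7] rel tool [ 0.0219
[... 220 characters left out ...]
 tab->plate -18.8
scene tab 36 [213. 286.] top [ 0.4637 -0.2728  0.0467] 0.04972434026708561 plate 98 [ 0.4542 -0.2612  0.0078] [ 446.9 -257.    42.7   80.4   46.9]
   dir tab->plate 129.5
side tab 54 [354. 269.] top [ 0.5884 -0.1046  0.0863] 0.08886878297331227 plate 235 [ 0.6048 -0.1105  0.0476] [ 595.9 -127.7  125.6   94.8    2.8]
   dir tab->plate -19.8
side tab 67 [310. 300.] top [ 0.4763 -0.1157  0.0465] 0.0493334295970736 plate 271 [ 0.4673 -0.1075  0.0082] [ 485.8 -101.9   80.6  142.7   70.3]
   dir tab->plate 137.8
side tab 82 [333. 354.] top [ 0.4625 -0.2745  0.047 ] 0.04954451238196583 plate 291 [ 0.4449 -0.2622  0.0079] [ 444.9 -256.8   45.4   84.5   44.9]
   dir tab->plate 145.1
```

View pics/wlast.png

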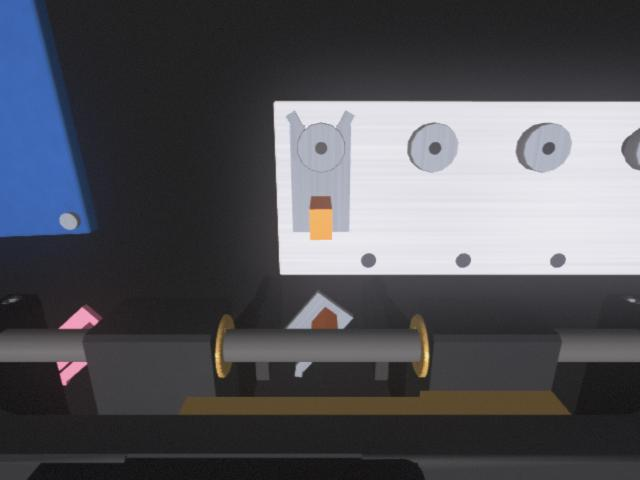

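```bash
python3 -m pendant '[[-0.005,0,0,0,0,-7],[-0.005,0,0,0,0,-7],[-0.005,-0.001,0,0,0,-7],[-0.004,-0.001,0,0,0,-7],[-0.004,-0.002,0,0,0,-7],[-0.004,-0.002,0,0,0,-7],[-0.004,-0.003,0,0,0,-7],[-0.003,-0.003,0,0,0,-7],[-0.003,-0.004,0,0,0,-7],[-0.002,-0.004,0,0,0,-7],[-0.002,-0.004,0,0,0,-7],[-0.001,-0.004,0,0,0,-7]]' 0.05; python3 -m pendant '[[-0.001,-0.005,0,0,0,-7],[0,-0.005,0,0,0,-7],[0,-0.005,0,0,0,-7],[0.001,-0.005,0,0,0,-7],[0.002,-0.004,0,0,0,-7],[0.002,-0.004,0,0,0,-7],[0.003,-0.004,0,0,0,-7],[0.003,-0.004,0,0,0,-7],[0,0,0,0,0,0],[0,0,0,0,0,0]]'; python3 wr.py; python3 go.py .476 -.112 .07 144 40
```

```text
clock: 22.75
tcp_pos: [0.5099, -0.1046, 0.1219]
tool_rot: [-3.115, 0.005, 1.579]
ft_force: [0.6, -0.4, 0.2]
finger_gap: 0.576
clock: 23.58
tcp_pos: [0.4666, -0.1082, 0.1097]
tool_rot: [-3.115, -0.035, 2.581]
ft_force: [-0.7, 0.5, -0.5]
finger_gap: 0.574
wtab [ 0.4756 -0.1115  0.0445] 585 [326. 268.] [ 475.8 -111.6   13.5   20.7   57.7] rel tool [-0.0116  0.0038  0.0648]
  plate [455.2 -97.1  45.9  85.6  56.5] dir 144.8
yaw 147.9 toolz [-0.044 -0.005] tcp [ 0.4665 -0.1082  0.1097] F [ 0.   0.1 -0.5] gap 49.8 t 23.6333 j7 1.18
toolshift [-0.0114  0.0029  0.0392] level [-1.56 -2.    0.03] turn 3.9 n 2
[-0.005,0.001,0.020,-0.8,-1.0,1.9],[-0.005,0.001,0.020,-0.8,-1.0,1.9],
```

```bash
python3 -m pendant '[[-0.005,0.001,0.02,-0.8,-1,1],[-0.005,0.001,0.02,-0.8,-1,1],[0,0,0,0,0,0],[0,0,0,0,0,0]]'; python3 wr.py; python3 go.py .4757 -.1116 .018 146 40
```

```text
clock: 23.97
tcp_pos: [0.4766, -0.1114, 0.0678]
tool_rot: [3.141, 0.002, 2.533]
ft_force: [0.3, 0.4, 1.0]
finger_gap: 0.58
wtab [ 0.4755 -0.1114  0.0445] 876 [319. 276.] [ 475.9 -111.7   13.4   21.4   54.6] rel tool [ 0.001  -0.0007  0.0233]
  plate [454.7 -97.5  46.7  85.4  55.8] dir 146.2
yaw 145.1 toolz [ 0.002 -0.   ] tcp [ 0.4765 -0.1114  0.0678] F [-0.7 -0.1 -0.5] gap 49.7 t 24.0167 j7 1.17
toolshift [ 0.0006 -0.0007  0.0498] level [0.03 0.09 0.  ] turn -0.9 n 2
[0.000,-0.000,0.025,0.0,0.0,-0.4],[0.000,-0.000,0.025,0.0,0.0,-0.4],
```

```bash
python3 -m pendant '[[0,0,0.02,0,0,-0.3],[0,0,0.02,0,0,-0.3],[0,0,0.01,0,0,0],[0,0,0,0,0,0]]'; python3 -m pendant '[[0,0,0,0,0,0],[0,0,0,0,0,0],[0,0,0,0,0,0],[0,0,0,0,0,0],[0,0,0,0,0,0],[0,0,0,0,0,0],[0,0,0,0,0,0]]' 0 40;  python3 go.py .478 -.1116 .1 146
```

```text
clock: 24.35
tcp_pos: [0.4801, -0.1107, 0.0203]
tool_rot: [3.139, 0.005, 2.542]
ft_force: [0.3, 0.6, 0.1]
finger_gap: 0.575
clock: 24.93
tcp_pos: [0.4828, -0.1109, 0.025]
tool_rot: [3.136, 0.009, 2.541]
ft_force: [-0.5, -0.2, -0.4]
finger_gap: 0.155
yaw 145.6 toolz [ 0.01 -0.  ] tcp [ 0.4828 -0.1109  0.025 ] F [-0.5 -0.2 -0.4] gap 13.5 t 24.9333 j7 1.21
toolshift [ 0.0029 -0.0029 -0.0751] level [0.31 0.5  0.  ] turn -0.4 n 2
[0.002,-0.002,-0.038,0.2,0.3,-0.2],[0.002,-0.002,-0.038,0.2,0.3,-0.2],
```

```bash
python3 -m pendant '[[0,-0.002,-0.03,0.2,0.3,0],[0,-0.001,-0.03,0.2,0.3,0],[0,0,-0.03,0,0,0],[0,0,-0.03,0,0,0],[0,0,0,0,0,0]]';  python3 go.py .515 -.181 .14 4.3 40 1
```

```text
clock: 25.35
tcp_pos: [0.4782, -0.1135, 0.1483]
tool_rot: [-3.136, -0.007, 2.54]
ft_force: [1.4, -0.2, -1.0]
finger_gap: 0.16
yaw 145.5 toolz [-0.009 -0.001] tcp [ 0.4782 -0.1135  0.1483] F [ 1.4 -0.2 -1. ] gap 13.9 t 25.35 j7 1.15
toolshift [-0.0686 -0.0348  0.008 ] level [-0.33 -0.4   0.  ] turn 141.2 n 21
[-0.003,-0.002,0.000,-0.0,-0.0,6.7],[-0.003,-0.001,0.000,-0.0,-0.0,6.7],[-0.004,-0.001,0.000,-0.0,-0.0,6.7],[-0.004,-0.000,0.000,-0.0,-0.0,6.7],[-0.004,-0.000,0.000,-0.0,-0.0,6.7],[-0.004,0.000,0.000,-0.0,-0.0,6.7],[-0.004,0.001,0.000,-0.0,-0.0,6.7],[-0.003,0.001,0.000,-0.0,-0.0,6.7],[-0.003,0.002,0.000,-0.0,-0.0,6.7],[-0.003,0.002,0.000,-0.0,-0.0,6.7],[-0.003,0.002,0.000,-0.0,-0.0,6.7],[-0.002,0.003,0.000,-0.0,-0.0,6.7],[-0.002,0.003,0.000,-0.0,-0.0,6.7],[-0.002,0.003,0.000,-0.0,-0.0,6.7],[-0.001,0.003,0.000,-0.0,-0.0,6.7],[-0.001,0.004,0.000,-0.0,-0.0,6.7],[-0.001,0.004,0.000,-0.0,-0.0,6.7],[-0.000,0.004,0.000,-0.0,-0.0,6.7],[0.000,0.004,0.000,-0.0,-0.0,6.7],[0.001,0.004,0.000,-0.0,-0.0,6.7],[0.001,0.003,0.000,-0.0,-0.0,6.7],
```

```bash
python3 -m pendant '[[-0.003,-0.002,0,0,0,6.8],[-0.003,-0.001,0,0,0,6.8],[-0.004,-0.001,0,0,0,6.8],[-0.004,0,0,0,0,6.8],[-0.004,0,0,0,0,6.8],[-0.004,0,0,0,0,6.8],[-0.004,0.001,0,0,0,6.8],[-0.003,0.001,0,0,0,6.8],[-0.003,0.002,0,0,0,6.8],[-0.003,0.002,0,0,0,6.8],[-0.003,0.002,0,0,0,6.8],[-0.002,0.003,0,0,0,6.8]]'; python3 -m pendant '[[-0.002,0.003,-0.001,0,0,6.8],[-0.002,0.003,-0.001,0,0,6.8],[-0.001,0.003,-0.001,0,0,6.8],[-0.001,0.004,-0.001,0,0,6.8],[-0.001,0.004,-0.001,0,0,6.8],[0,0.004,-0.001,0,0,6.8],[0,0.004,0,0,0,6.5],[0.001,0.004,0,0,0,5],[0,0,0,0,0,0]]'; python3 go.py .5266 -.181 .10 4.3 40; python3 rel.py
```

```text
clock: 26.35
tcp_pos: [0.4982, -0.1537, 0.1468]
tool_rot: [-3.134, 0.003, 1.053]
ft_force: [0.0, 0.6, -1.7]
finger_gap: 0.157
clock: 27.1
tcp_pos: [0.5085, -0.1833, 0.1488]
tool_rot: [-3.139, 0.012, 0.085]
ft_force: [-0.1, 0.4, -0.6]
finger_gap: 0.157
yaw 4.9 toolz [-0.013  0.001] tcp [ 0.5085 -0.1833  0.1488] F [-0.1  0.4 -0.6] gap 13.7 t 27.1 j7 -1.09
toolshift [ 0.0189 -0.0006  0.0486] level [-0.14  0.71 -0.  ] turn 0.6 n 2
[0.009,-0.000,0.024,-0.1,0.4,0.3],[0.009,-0.000,0.024,-0.1,0.4,0.3],
plate n 6173 topz at x=.03 0.02 slope x -0.001 y 0.004 xmax 0.0729 ymid back -0.0014 front -0.0026
head [633.3 -97.1  31.6  31.   51.6] circ [633.5 -97.3  16.2] tool [ 0.133  -0.0748  0.0853] z 0.0605
head [ 638.7 -170.9   31.1   31.    32.8] circ [ 638.9 -170.8   16. ] tool [ 0.132  -0.0011  0.0852] z 0.0606
head [ 644.3 -244.4   31.3   31.4   29.5] circ [ 644.3 -244.4   16.1] tool [0.1311 0.0727 0.085 ] z 0.0606
head [ 649.7 -317.9   32.    30.9   80.9] circ [ 649.8 -317.9   16.3] tool [0.1304 0.1464 0.0848] z 0.0606
blocktop z 0.0387
tcp [ 0.5085 -0.1833  0.1488] yaw 4.89 gap 13.7
```

```bash
python3 go.py .5281 -.1798 .09 3.5 30;python3 -m pendant '[[0.009,-0.001,0.028,-0.1,0.4,0.7],[0.009,-0.001,0.029,-0.1,0.4,0.7],[0,0,0,0,0,0],[0,0,0,0,0,0]]'; python3 rel.py; python3 go.py .5281 -.1798 .066 3.5 30
```

```text
yaw 5.2 toolz [-0.013  0.002] tcp [ 0.5083 -0.1828  0.1486] F [-0.7 -0.5 -1.4] gap 13.9 t 27.15 j7 -1.09
toolshift [ 0.0208 -0.001   0.0584] level [-0.17  0.74 -0.  ] turn 1.7 n 3
[0.007,-0.000,0.020,-0.1,0.2,0.6],[0.007,-0.000,0.020,-0.1,0.2,0.6],[0.007,-0.001,0.020,-0.1,0.2,0.6],
clock: 27.48
tcp_pos: [0.5264, -0.1784, 0.0906]
tool_rot: [3.141, -0.003, 0.08]
ft_force: [0.1, -1.0, -0.0]
finger_gap: 0.157
plate n 6192 topz at x=.03 0.02 slope x -0.001 y 0.004 xmax 0.0729 ymid back -0.0014 front -0.0026
head [633.4 -97.5  30.9  31.5  16.6] circ [633.4 -97.5  16.1] tool [ 0.113  -0.0721  0.0289] z 0.0606
head [ 638.9 -170.9   31.7   30.8    2.5] circ [ 638.9 -170.8   15.9] tool [0.1127 0.0014 0.0289] z 0.0606
head [ 644.2 -244.    31.3   31.3   77.4] circ [ 644.3 -244.2   16. ] tool [0.1122 0.075  0.029 ] z 0.0606
head [ 648.  -311.8   31.3   20.6   17.2] circ [ 649.8 -317.4   16.2] tool [0.1119 0.1484 0.029 ] z 0.0605
head [ 592.8 -104.4   24.1   12.    40.9] circ [ 589.  -100.    12.1] tool [ 0.0686 -0.0731  0.0288] z 0.0626
blocktop z 0.0387
tcp [ 0.5264 -0.1784  0.0906] yaw 4.56 gap 13.7
yaw 4.6 toolz [0.003 0.   ] tcp [ 0.5261 -0.1781  0.0905] F [-1.2  1.  -2. ] gap 13.8 t 27.5333 j7 -1.06
toolshift [0.0018 0.0019 0.0245] level [ 0.   -0.17 -0.  ] turn 1.1 n 1
[0.002,0.002,0.024,0.0,-0.2,1.1],
```

```bash
python3 -m pendant '[[0.001,0.001,0.012,0,-0.1,0.6],[0.001,0.001,0.012,0,-0.1,0.6],[0,0,0,0,0,0],[0,0,0,0,0,0]]'; python3 rel.py; python3 go.py .5879 -.1753 .0655 3.5 8
```

```text
clock: 27.87
tcp_pos: [0.5294, -0.1805, 0.0676]
tool_rot: [3.141, -0.003, 0.06]
ft_force: [-0.2, 0.4, -0.7]
finger_gap: 0.153
plate n 14186 topz at x=.03 0.0225 slope x 0.117 y 0.024 xmax 0.0848 ymid back -0.0 front 0.0
head [ 644.5 -244.4   31.2   31.8   69. ] circ [ 644.2 -244.6   16.2] tool [0.1108 0.0708 0.0059] z 0.0606
head [ 638.8 -171.    31.3   31.4   30.3] circ [ 639.  -170.9   16. ] tool [ 0.1099 -0.0031  0.0059] z 0.0606
head [633.4 -97.4  31.2  31.4  18.1] circ [633.3 -97.1  16.2] tool [ 0.1086 -0.077   0.0059] z 0.0606
head [ 646.5 -305.6   25.2    7.4   18.3] circ [ 647.5 -308.7   12.6] tool [0.1102 0.135  0.0059] z 0.0597
head [ 591.3 -106.2   21.4    8.8   29.9] circ [ 589.2 -102.6   10.7] tool [ 0.0643 -0.0743  0.0058] z 0.0619
blocktop z 0.0387
tcp [ 0.5294 -0.1805  0.0676] yaw 3.43 gap 13.3
yaw 3.4 toolz [0.003 0.   ] tcp [ 0.5293 -0.1804  0.0675] F [ 0.3 -0.1 -1. ] gap 13.6 t 27.9167 j7 -1.06
toolshift [ 0.0588 -0.0016  0.0022] level [-0.   -0.15  0.  ] turn -0.1 n 8
[0.007,-0.000,0.000,-0.0,-0.0,-0.0],[0.007,-0.000,0.000,-0.0,-0.0,-0.0],[0.007,-0.000,0.000,-0.0,-0.0,-0.0],[0.007,-0.000,0.000,-0.0,-0.0,-0.0],[0.007,-0.000,0.000,-0.0,-0.0,-0.0],[0.007,-0.000,0.000,-0.0,-0.0,-0.0],[0.007,-0.000,0.000,-0.0,-0.0,-0.0],[0.007,-0.000,0.000,-0.0,-0.0,-0.0],
```

```bash
python3 -m pendant '[[0.004,0,0.003,0,0,0],[0.007,0,0,0,0,0],[0.007,-0.001,0,0,0,0],[0.007,0,0,0,0,0],[0.006,0,0,0,0,0]]'; python3 go.py .5879 -.1753 .0655 3.5 8
```

```text
clock: 28.33
tcp_pos: [0.5632, -0.1777, 0.0661]
tool_rot: [-3.141, -0.005, 0.06]
ft_force: [-0.3, 0.5, -1.1]
finger_gap: 0.155
yaw 3.4 toolz [0.005 0.001] tcp [ 0.5632 -0.1777  0.0661] F [-0.3  0.5 -1.1] gap 13.5 t 28.3333 j7 -1.06
toolshift [ 0.0248 -0.0009  0.0007] level [-0.02 -0.29  0.  ] turn -0.1 n 4
[0.006,-0.000,0.000,-0.0,-0.1,-0.0],[0.006,-0.000,0.000,-0.0,-0.1,-0.0],[0.006,-0.000,0.000,-0.0,-0.1,-0.0],[0.006,-0.000,0.000,-0.0,-0.1,-0.0],
```

```bash
python3 -m pendant '[[0.006,0,0.001,0,0,0],[0.006,-0.001,0.001,0,0,0],[0.006,0,0,0,0,0],[0.005,0,0,0,0,0]]'; python3 go.py .5879 -.1753 .0655 3.5 8;  python3 -m pendant '[[0.003,0,0,0,0,0],[0.002,0,0,0,0,0]]'
```

```text
clock: 28.67
tcp_pos: [0.5889, -0.1759, 0.065]
tool_rot: [3.141, -0.004, 0.06]
ft_force: [-3.4, 0.3, 2.4]
finger_gap: 0.151
yaw 3.4 toolz [ 0.004 -0.   ] tcp [ 0.5889 -0.1759  0.065 ] F [-3.4  0.3  2.4] gap 13.1 t 28.6667 j7 -1.06
toolshift [-0.0009 -0.0006 -0.0005] level [ 0.03 -0.24 -0.  ] turn -0.1 n 1
[-0.001,-0.001,-0.001,0.0,-0.2,-0.1],
clock: 28.83
tcp_pos: [0.5893, -0.1758, 0.0648]
tool_rot: [-3.139, 0.008, 0.059]
ft_force: [-15.0, 4.2, 15.6]
finger_gap: 0.161
```

Home. Release, lift and check.

```bash
python3 -m pendant '[[0,0,0,0,0,0],[0,0,0,0,0,0],[0,0,0,-0.2,0.4,0],[0,0,-0.03,0,0,0],[0,0,-0.03,0,0,0],[-0.02,0,-0.02,0,0,0],[0,0,0,0,0,0]]' 0.04; python3 wr.py .086; python3 rel.py | grep head
python3 - <<'E'
from m import *
for n in ['side']:
    c=cap(n);P=cloud(c);orange(c,P,n)
E
python3 go.py .468 -.268 .14 135 40
```

```text
clock: 29.42
tcp_pos: [0.5698, -0.1765, 0.1455]
tool_rot: [3.139, 0.003, 0.06]
ft_force: [-0.3, -1.1, 0.2]
finger_gap: 0.455
wtab [ 0.5946 -0.1749  0.0846] 615 [322. 217.] [ 594.4 -174.8   19.8   12.7    3.8] rel tool [ 0.025  -0.0002  0.0607]
  plate [ 619.8 -172.8   85.2   46.3    4.4] dir 4.8
wtab [ 0.5892 -0.1007  0.0846] 659 [204. 219.] [ 588.9 -100.5   20.2   13.9    5.8] rel tool [ 0.0241 -0.0746  0.0606]
  plate [614.5 -98.5  85.3  43.5   3.1] dir 5.0
head [ 649.9 -317.6   31.2   31.7   44. ] circ [ 649.9 -317.8   16.2] tool [0.0701 0.1473 0.082 ] z 0.0606
head [ 639.2 -170.7   31.4   30.4    4.5] circ [ 639.  -170.9   15.9] tool [ 0.0682 -0.0001  0.0818] z 0.0606
head [ 644.6 -244.2   31.    31.1   57.3] circ [ 644.5 -244.3   15.9] tool [0.0692 0.0735 0.0819] z 0.0606
head [633.6 -97.2  31.   31.2  17.5] circ [633.5 -97.2  15.9] tool [ 0.0673 -0.0739  0.0818] z 0.0606
head [ 592.8 -104.4   23.4   11.5   40.2] circ [ 589.3 -100.3   11.7] tool [ 0.0229 -0.0735  0.0819] z 0.0619
side tab 49 [354. 270.] top [ 0.5866 -0.1057  0.086 ] 0.08866506199856355 plate 292 [ 0.6009 -0.1289
[... 554 characters left out ...]
 level [0.02 0.38 0.  ] turn -131.4 n 19
[-0.006,0.005,0.000,0.0,0.0,-6.9],[-0.006,0.004,0.000,0.0,0.0,-6.9],[-0.007,0.003,0.000,0.0,0.0,-6.9],[-0.007,0.002,0.000,0.0,0.0,-6.9],[-0.007,0.001,0.000,0.0,0.0,-6.9],[-0.007,0.001,0.000,0.0,0.0,-6.9],[-0.007,-0.000,0.000,0.0,0.0,-6.9],[-0.007,-0.001,0.000,0.0,0.0,-6.9],[-0.007,-0.002,0.000,0.0,0.0,-6.9],[-0.007,-0.003,0.000,0.0,0.0,-6.9],[-0.006,-0.004,0.000,0.0,0.0,-6.9],[-0.006,-0.004,0.000,0.0,0.0,-6.9],[-0.005,-0.005,0.000,0.0,0.0,-6.9],[-0.005,-0.006,0.000,0.0,0.0,-6.9],[-0.004,-0.006,0.000,0.0,0.0,-6.9],[-0.003,-0.007,0.000,0.0,0.0,-6.9],[-0.002,-0.007,0.000,0.0,0.0,-6.9],[-0.001,-0.007,0.000,0.0,0.0,-6.9],[-0.001,-0.007,0.000,0.0,0.0,-6.9],
```

```bash
python3 -m pendant '[[-0.006,0.005,0,0,0,-6.9],[-0.006,0.004,0,0,0,-6.9],[-0.007,0.003,0,0,0,-6.9],[-0.007,0.002,0,0,0,-6.9],[-0.007,0.001,0,0,0,-6.9],[-0.007,0.001,0,0,0,-6.9],[-0.007,0,0,0,0,-6.9],[-0.007,-0.001,0,0,0,-6.9],[-0.007,-0.002,0,0,0,-6.9],[-0.007,-0.003,0,0,0,-6.9],[-0.006,-0.004,0,0,0,-6.9],[-0.006,-0.004,0,0,0,-6.9]]' 0.05; python3 -m pendant '[[-0.005,-0.005,0,0,0,-6.9],[-0.005,-0.006,0,0,0,-6.9],[-0.004,-0.006,0,0,0,-6.9],[-0.003,-0.007,0,0,0,-6.9],[-0.002,-0.007,0,0,0,-6.9],[-0.001,-0.007,0,0,0,-6.9],[0,-0.007,0,0,0,-6.9],[0,0,0,0,0,0],[0,0,0,0,0,0]]'; python3 wr.py; python3 go.py .464 -.270 .07 135 40
```

```text
clock: 30.57
tcp_pos: [0.5058, -0.2278, 0.1235]
tool_rot: [-3.115, -0.003, 1.561]
ft_force: [0.6, 0.5, 0.3]
finger_gap: 0.573
clock: 31.32
tcp_pos: [0.4659, -0.2616, 0.1108]
tool_rot: [-3.122, -0.038, 2.436]
ft_force: [-0.6, 0.4, 0.0]
finger_gap: 0.575
wtab [ 0.3319 -0.295   0.0444] 878 [140. 128.] [ 331.5 -295.6   15.1   20.2   14.5] rel tool [ 0.0779 -0.1109  0.0716]
wtab [ 0.4618 -0.2697  0.0445] 621 [309. 257.] [ 462.2 -270.2   14.    20.5   45.4] rel tool [-0.0046 -0.0075  0.0663]
  plate [ 443.9 -252.8   46.2   85.2   45.2] dir 136.8
yaw 139.6 toolz [-0.042  0.009] tcp [ 0.4658 -0.2616  0.1107] F [ 0.3  1.  -0.9] gap 49.7 t 31.3667 j7 1.36
toolshift [-0.0056 -0.0067  0.0407] level [-1.16 -2.19  0.02] turn 4.6 n 2
[-0.002,-0.004,0.020,-0.6,-1.1,2.3],[-0.002,-0.004,0.020,-0.6,-1.1,2.3],
```

```bash
python3 -m pendant '[[-0.002,-0.004,0.02,-0.6,-1.1,2.2],[-0.002,-0.004,0.02,-0.6,-1.1,2.2],[0,0,0,0,0,0],[0,0,0,0,0,0]]'; python3 wr.py; python3 go.py .462 -.270 .018 135.4 40
```

```text
clock: 31.7
tcp_pos: [0.4647, -0.268, 0.0689]
tool_rot: [3.141, 0.002, 2.347]
ft_force: [0.8, -0.2, -0.4]
finger_gap: 0.576
wtab [ 0.332  -0.2948  0.0443] 1418 [ 90. 139.] [ 331.3 -295.6   15.4   20.9   13.6] rel tool [ 0.074  -0.1134  0.0244]
wtab [ 0.4619 -0.2697  0.0445] 876 [315. 275.] [ 462.2 -270.2   14.    20.9   47.6] rel tool [ 0.0008 -0.0032  0.0244]
  plate [ 444.1 -252.4   46.7   85.6   46. ] dir 135.8
yaw 134.5 toolz [ 0.001 -0.001] tcp [ 0.4646 -0.2679  0.0689] F [-0.1  0.7  1. ] gap 50.3 t 31.75 j7 1.31
toolshift [ 0.0004 -0.0033  0.0509] level [0.02 0.09 0.  ] turn -0.9 n 2
[0.000,-0.002,0.025,0.0,0.0,-0.4],[0.000,-0.002,0.025,0.0,0.0,-0.4],
```

```bash
python3 -m pendant '[[0,-0.002,0.02,0,0,-0.6],[0,-0.001,0.02,0,0,-0.5],[0.001,0,0.011,0,0,0],[0.001,0,0.002,0,0,0]]'; python3 go.py .462 -.270 .018 135.4 40; python3 -m pendant '[[0.001,0,0.002,0,0,0],[0,0,0,0,0,0],[0,0,0,0,0,0],[0,0,0,0,0,0],[0,0,0,0,0,0],[0,0,0,0,0,0],[0,0,0,0,0,0]]' 0 40;  python3 go.py .463 -.270 .1 135.4
```

```text
clock: 32.08
tcp_pos: [0.4661, -0.2681, 0.0188]
tool_rot: [3.139, 0.006, 2.37]
ft_force: [-0.2, 0.1, -0.0]
finger_gap: 0.575
yaw 135.8 toolz [ 0.007 -0.002] tcp [ 0.4661 -0.2681  0.0188] F [-0.2  0.1 -0. ] gap 50.0 t 32.0833 j7 1.36
toolshift [ 0.0016 -0.0042  0.0007] level [0.17 0.36 0.  ] turn 0.4 n 1
[0.002,-0.004,0.001,0.2,0.4,0.4],
clock: 32.67
tcp_pos: [0.468, -0.2675, 0.0207]
tool_rot: [3.137, 0.01, 2.37]
ft_force: [-0.2, 0.9, -1.6]
finger_gap: 0.158
yaw 135.8 toolz [ 0.01  -0.003] tcp [ 0.468  -0.2675  0.0207] F [-0.2  0.9 -1.6] gap 13.8 t 32.6667 j7 1.35
toolshift [ 0.0011 -0.0049 -0.0793] level [0.27 0.56 0.  ] turn 0.4 n 2
[0.001,-0.003,-0.040,0.1,0.3,0.2],[0.001,-0.003,-0.040,0.1,0.3,0.2],
```

```bash
python3 -m pendant '[[0,-0.002,-0.03,0.1,0.3,0],[0,-0.002,-0.03,0.1,0.3,0],[0,0,-0.03,0,0,0],[0,0,-0.03,0,0,0],[0,0,0,0,0,0]]';  python3 go.py .525 -.329 .14 4.3 40 1
```

```text
clock: 33.08
tcp_pos: [0.4625, -0.2697, 0.144]
tool_rot: [-3.14, -0.006, 2.369]
ft_force: [-0.3, -0.2, -0.2]
finger_gap: 0.16
yaw 135.7 toolz [-0.006  0.003] tcp [ 0.4625 -0.2697  0.144 ] F [-0.3 -0.2 -0.2] gap 13.9 t 33.0833 j7 1.31
toolshift [-0.0862  0.0012  0.0034] level [-0.09 -0.37  0.  ] turn 131.4 n 19
[-0.005,0.000,0.000,-0.0,-0.0,6.9],[-0.004,0.001,0.000,-0.0,-0.0,6.9],[-0.004,0.001,0.000,-0.0,-0.0,6.9],[-0.004,0.002,0.000,-0.0,-0.0,6.9],[-0.004,0.002,0.000,-0.0,-0.0,6.9],[-0.004,0.003,0.000,-0.0,-0.0,6.9],[-0.003,0.003,0.000,-0.0,-0.0,6.9],[-0.003,0.003,0.000,-0.0,-0.0,6.9],[-0.003,0.004,0.000,-0.0,-0.0,6.9],[-0.002,0.004,0.000,-0.0,-0.0,6.9],[-0.002,0.004,0.000,-0.0,-0.0,6.9],[-0.001,0.004,0.000,-0.0,-0.0,6.9],[-0.000,0.005,0.000,-0.0,-0.0,6.9],[0.000,0.005,0.000,-0.0,-0.0,6.9],[0.001,0.004,0.000,-0.0,-0.0,6.9],[0.001,0.004,0.000,-0.0,-0.0,6.9],[0.002,0.004,0.000,-0.0,-0.0,6.9],[0.002,0.004,0.000,-0.0,-0.0,6.9],[0.003,0.004,0.000,-0.0,-0.0,6.9],
```

```bash
python3 -m pendant '[[-0.005,0,0,0,0,6.9],[-0.004,0.001,0,0,0,6.9],[-0.004,0.001,0,0,0,6.9],[-0.004,0.002,0,0,0,6.9],[-0.004,0.002,0,0,0,6.9],[-0.004,0.003,0,0,0,6.9],[-0.003,0.003,0,0,0,6.9],[-0.003,0.003,0,0,0,6.9],[-0.003,0.004,0,0,0,6.9],[-0.002,0.004,0,0,0,6.9],[-0.002,0.004,0,0,0,6.9],[-0.001,0.004,0,0,0,6.9]]'; python3 -m pendant '[[0,0.005,0,0,0,6.9],[0,0.005,0,0,0,6.9],[0.001,0.004,0,0,0,6.9],[0.001,0.004,0,0,0,6.9],[0.002,0.004,0,0,0,6.9],[0.002,0.004,0,0,0,6.9],[0.003,0.004,0,0,0,4],[0,0,0,0,0,0],[0,0,0,0,0,0]]'; python3 go.py .535 -.326 .10 4.3 40; python3 rel.py
```

```text
clock: 34.08
tcp_pos: [0.5014, -0.3083, 0.1431]
tool_rot: [-3.136, -0.001, 0.874]
ft_force: [0.5, 0.6, -1.0]
finger_gap: 0.157
clock: 34.83
tcp_pos: [0.5242, -0.3309, 0.1384]
tool_rot: [-3.136, 0.008, 0.046]
ft_force: [-0.2, 0.5, -0.9]
finger_gap: 0.159
yaw 2.6 toolz [-0.008  0.006] tcp [ 0.5242 -0.3309  0.1384] F [-0.2  0.5 -0.9] gap 13.8 t 34.8333 j7 -0.8
toolshift [ 0.0113 -0.0041  0.0384] level [-0.35  0.44 -0.  ] turn -1.7 n 1
[0.011,-0.004,0.038,-0.3,0.4,-1.7],
plate n 5892 topz at x=.03 0.0158 slope x -0.002 y 0.001 xmax 0.0699 ymid back -0.0009 front -0.0011
head [ 649.8 -318.3   30.8   31.2   43.5] circ [ 650.  -318.4   15.9] tool [ 0.1269 -0.0063  0.0755] z 0.0606
head [ 644.4 -245.    31.5   31.1   79.5] circ [ 644.2 -244.7   16.1] tool [ 0.1244 -0.0801  0.076 ] z 0.0605
head [ 639.  -171.3   32.    31.1   57.7] circ [ 638.7 -170.9   16.4] tool [ 0.1223 -0.154   0.0764] z 0.0605
head [ 594.7 -181.9   19.8    2.3    3.9] circ [ 594.6 -181.7    9.9] tool [ 0.0778 -0.1453  0.0767] z 0.0624
blocktop z 0.0386
tcp [ 0.5242 -0.3309  0.1384] yaw 2.63 gap 13.8
```

```bash
python3 go.py .5424 -.3274 .085 4.3 30; python3 -m pendant '[[0.009,-0.002,0.026,-0.2,0.2,-0.8],[0.009,-0.002,0.026,-0.2,0.2,-0.8],[0,0,0,0,0,0],[0,0,0,0,0,0]]'; python3 rel.py; python3 go.py .5424 -.3274 .0625 4.3 30
```

```text
yaw 2.6 toolz [-0.008  0.006] tcp [ 0.5241 -0.3308  0.1385] F [ 0.5 -0.2  0. ] gap 13.6 t 34.8833 j7 -0.8
toolshift [ 0.0188 -0.0022  0.0533] level [-0.35  0.43 -0.  ] turn -1.7 n 2
[0.009,-0.001,0.027,-0.2,0.2,-0.8],[0.009,-0.001,0.027,-0.2,0.2,-0.8],
clock: 35.22
tcp_pos: [0.5419, -0.3255, 0.0864]
tool_rot: [3.14, -0.002, 0.084]
ft_force: [-1.0, -0.5, 0.1]
finger_gap: 0.161
plate n 5905 topz at x=.03 0.0158 slope x -0.001 y 0.001 xmax 0.0699 ymid back -0.0009 front -0.0011
head [ 638.1 -176.2   23.    31.1   80.7] circ [ 639.  -171.9   16.1] tool [ 0.1095 -0.1449  0.0245] z 0.0605
head [ 644.4 -245.    31.4   30.9   56. ] circ [ 644.6 -244.9   16. ] tool [ 0.109  -0.0718  0.0246] z 0.0606
head [ 650.1 -318.2   31.3   31.5   42.6] circ [ 650.1 -318.3   16. ] tool [0.1083 0.0018 0.0246] z 0.0606
head [ 596.7 -180.6   22.6    9.8   30. ] circ [ 594.6 -177.    11.3] tool [ 0.0649 -0.1436  0.0244] z 0.0622
blocktop z 0.0387
tcp [ 0.5419 -0.3255  0.0864] yaw 4.79 gap 14.0
yaw 4.8 toolz [ 0.002 -0.   ] tcp [ 0.5417 -0.3252  0.0862] F [-0.1 -0.1 -1.6] gap 13.8 t 35.2667 j7 -0.76
toolshift [0.0004 0.0022 0.0237] level [ 0.03 -0.1  -0.  ] turn 0.5 n 1
[0.000,0.002,0.024,0.0,-0.1,0.5],
```

```bash
python3 -m pendant '[[0,0.001,0.012,0,0,0.3],[0,0.001,0.013,0,0,0.3],[0,0,0,0,0,0],[0,0,0,0,0,0]]'; python3 rel.py; python3 go.py .6022 -.3229 .0615 4.3 8
```

```text
clock: 35.6
tcp_pos: [0.5421, -0.329, 0.0626]
tool_rot: [3.139, -0.005, 0.072]
ft_force: [0.2, 0.1, -0.9]
finger_gap: 0.155
plate n 15646 topz at x=.03 0.0184 slope x 0.116 y 0.012 xmax 0.0848 ymid back -0.0001 front -0.0001
head [ 650.  -318.3   31.3   30.8    5.3] circ [ 650.1 -318.4   16. ] tool [ 0.1085 -0.0029  0.0012] z 0.0606
head [ 644.5 -245.    31.3   31.6   17.4] circ [ 644.6 -245.    16.1] tool [ 0.1082 -0.0765  0.001 ] z 0.0606
head [ 594.6 -182.    19.8    2.8    4.6] circ [ 594.6 -181.7    9.9] tool [ 0.0629 -0.1432  0.0006] z 0.0594
blocktop z 0.0387
tcp [ 0.5421 -0.329   0.0626] yaw 4.1 gap 13.5
yaw 4.1 toolz [ 0.005 -0.002] tcp [ 0.5419 -0.3289  0.0625] F [ 0.1 -0.1 -1.5] gap 13.5 t 35.65 j7 -0.76
toolshift [ 0.0606 -0.0016  0.0012] level [ 0.11 -0.28 -0.  ] turn -0.2 n 8
[0.008,-0.000,0.000,0.0,-0.0,-0.0],[0.008,-0.000,0.000,0.0,-0.0,-0.0],[0.008,-0.000,0.000,0.0,-0.0,-0.0],[0.008,-0.000,0.000,0.0,-0.0,-0.0],[0.008,-0.000,0.000,0.0,-0.0,-0.0],[0.008,-0.000,0.000,0.0,-0.0,-0.0],[0.008,-0.000,0.000,0.0,-0.0,-0.0],[0.008,-0.000,0.000,0.0,-0.0,-0.0],
```

```bash
python3 -m pendant '[[0.004,-0.001,0.001,0,-0.2,0],[0.007,-0.001,0.001,0,0,0],[0.007,0,0,0,0,0],[0.007,0,0,0,0,0],[0.006,0,0,0,0,0]]'; python3 go.py .6022 -.3229 .0615 4.3 8
```

```text
clock: 36.07
tcp_pos: [0.5756, -0.3249, 0.062]
tool_rot: [3.139, -0.003, 0.071]
ft_force: [0.1, 1.4, -0.7]
finger_gap: 0.154
yaw 4.0 toolz [ 0.003 -0.002] tcp [ 0.5756 -0.3249  0.062 ] F [ 0.1  1.4 -0.7] gap 13.4 t 36.0667 j7 -0.79
toolshift [ 0.0267 -0.0001  0.0006] level [ 0.15 -0.17 -0.  ] turn -0.3 n 4
[0.007,-0.000,0.000,0.0,-0.0,-0.1],[0.007,-0.000,0.000,0.0,-0.0,-0.1],[0.007,-0.000,0.000,0.0,-0.0,-0.1],[0.007,-0.000,0.000,0.0,-0.0,-0.1],
```

```bash
python3 -m pendant '[[0.007,0,0.001,0,0,0],[0.007,0,0,0,0,0],[0.006,0,0,0,0,0],[0.005,0,0,0,0,0]]'; python3 go.py .6022 -.3229 .0615 4.3 8;  python3 -m pendant '[[0.003,0,0,0,0,0],[0.003,0,0,0,0,0]]'
```

```text
clock: 36.4
tcp_pos: [0.6033, -0.3225, 0.0608]
tool_rot: [3.139, -0.001, 0.072]
ft_force: [-24.9, 0.4, 12.7]
finger_gap: 0.161
yaw 4.1 toolz [ 0.001 -0.002] tcp [ 0.6033 -0.3225  0.0608] F [-24.9   0.4  12.7] gap 14.0 t 36.4 j7 -0.81
toolshift [-0.0011  0.0003 -0.0007] level [ 0.14 -0.05 -0.  ] turn -0.2 n 1
[-0.001,0.000,-0.001,0.1,-0.0,-0.2],
clock: 36.57
tcp_pos: [0.6032, -0.3227, 0.0606]
tool_rot: [-3.139, 0.013, 0.07]
ft_force: [-17.1, 6.8, 14.2]
finger_gap: 0.161
```

```bash
python3 -m pendant '[[0,0,0,0,0,0],[0,0,0,0,0,0],[0,0,0,-0.2,0.4,0],[0,0,-0.03,0,0,0],[0,0,-0.03,0,0,0],[-0.025,0,-0.03,0,0,0],[-0.03,0,-0.03,0,0,0],[-0.03,0,-0.03,0,0,0],[0,0,0,0,0,0],[0,0,0,0,0,0]]' 0.04; python3 wr.py .086; python3 rel.py |grep head
python3 - <<'E'
from m import *
for n in ['side','scene']:
    c=cap(n);P=cloud(c);H=hsv(c);q=P.reshape(-1,3);h=H.reshape(-1,3);orange(c,P,n);cv2.imwrite(f'pics/{n}9.png',c['img'])
    y=q[(np.hypot(q[:,0]-.62,q[:,1]-.3)<.12)&(q[:,2]>.1)&(abs(h[:,0]-28)<6)&(h[:,1]>150)]
    if len(y): print('ball',y.mean(0),len(y))
E
python3 needle.py
```

```text
clock: 37.4
tcp_pos: [0.5193, -0.3282, 0.2159]
tool_rot: [3.139, 0.003, 0.072]
ft_force: [0.4, 0.3, -0.9]
finger_gap: 0.458
wtab [ 0.6055 -0.322   0.0847] 416 [322. 116.] [ 605.6 -322.    18.1   12.3    4.1] rel tool [ 0.0867 -0.0002  0.131 ]
  plate [ 630.9 -320.3   85.    46.     5.3] dir 3.9
wtab [ 0.5889 -0.1012  0.0842] 582 [ 32. 117.] [ 588.6 -100.4   19.    15.7    4.3] rel tool [ 0.0859 -0.2217  0.1309]
  plate [614.  -98.4  85.9  44.6   3.7] dir 6.3
wtab [ 0.5944 -0.1755  0.0845] 469 [130. 116.] [ 594.3 -175.3   18.3   14.3    4.4] rel tool [ 0.0862 -0.1472  0.1308]
  plate [ 620.2 -173.4   86.5   44.4    2.6] dir 4.7
head [ 644.3 -245.    30.9   31.3   42. ] circ [ 644.4 -244.8   15.9] tool [ 0.1312 -0.0759  0.1538] z 0.0606
head [ 649.8 -318.3   31.    30.8   63. ] circ [ 650.1 -318.3   15.9] tool [ 0.1318 -0.0022  0.1541] z 0.0606
head [633.4 -97.5  31.5  31.3  28.9] circ [634.  -97.4  16.4] tool [ 0.1312 -0.2237  0.1533] z 0.0604
head [ 638.6 -171.1   30.9   31.4   10.2] circ [ 638.5 -171.    16.2] tool [ 0.1305 -0.15    0.1536] z 0.0605
head [ 589.4 -107.2   18.8    3.5
[... 254 characters left out ...]
6412 0.3051 0.131 ] 66
scene tab 34 [295. 270.] top [ 0.59   -0.1038  0.0867] 0.08970605824320595 plate 154 [ 0.6148 -0.1215  0.0482] [ 615.6 -122.4  113.5   92.    66.3]
   dir tab->plate -35.6
scene tab 38 [273. 288.] top [ 0.5955 -0.1774  0.0856] 0.08890932167384913 plate 260 [ 0.6107 -0.161   0.0475] [ 611.8 -176.9  156.   120.    89. ]
   dir tab->plate 47.2
scene tab 42 [227. 326.] top [ 0.6059 -0.3244  0.0873] 0.09000934749239299 plate 128 [ 0.6273 -0.3253  0.0485] [ 622.7 -303.8   93.   111.2   85.1]
   dir tab->plate -2.3
ball [0.6466 0.3076 0.1302] 68
crank(tool) -108.9 r 0.5372 t 37.6
{'scene': (np.float64(1.193), array([0.7748, 0.2102]), 37.7, 6, np.float64(0.03)), 'wrist': None}
```

View pics/scene9.png

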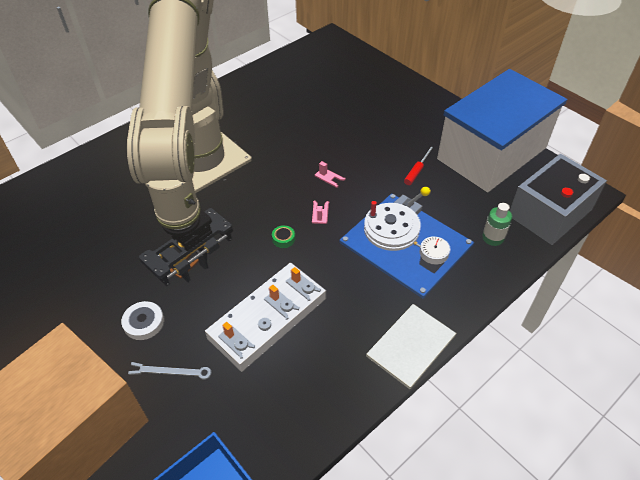

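View pics/side9.png

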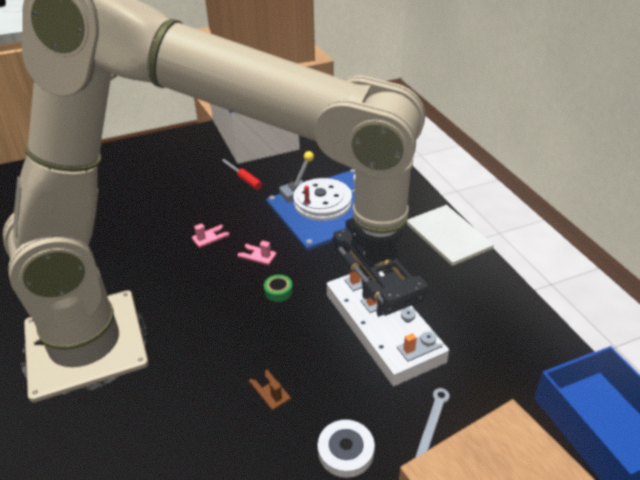

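```bash
python3 -c "
from workcell import *
print(observe()['joint_velocities'].round(3)); print(finish_job())"
```

```text
[ 0.002  0.001  0.004 -0.001  0.002  0.002  0.001]
the job is handed in; nothing more can be done
None
```

The job is handed in. The pulley stands at its high spot, the brake is fully over and all three clips are home. `finish_job` gave no verdict, so what follows is my own measurement.

- **Pulley:** I turned it by the red knob and took six needle readings to find the high spot. At the end the needle reads about 1.19–1.21 by my colour measurement, and about 1.22 against the dial's own ticks. That leaves little margin over the 1.16 limit. The cosine fits put the peak 8–12° short of where I stopped, which is inside the allowed 20°.
- **Brake:** I pushed the yellow ball until the lever met its end stop. The ball is still there, at about x = 27 mm in the stand's frame against 28 mm expected. The wrist force rose to roughly 70 N at the stop, under the 120 N limit.
- **Clips:** three real clips were present, and they went into shafts 0, 1 and 3. Each one met the end of its slot at about 15–26 N. In the last wrist picture each tab sits about 44–45 mm behind its shaft axis (45 mm nominal), the plates in line with the block to within about 2°. I judged them flat from plate and tab heights and did not measure the tilt.
- **Rest of the bench:** I left the pink and brown look-alikes alone. Nothing else looks moved in the final pictures, and the gripper is clear of everything.

The wrist camera and the two fixed cameras disagreed by about 4 mm along y throughout. I used the wrist camera's relative positions for the clip work.

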